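# Blow the sanding dust off turned drawer knobs on the turntable

### The job

Set every drawer knob from the pocket tray on a pin of the turntable, fully home, with the handle left at the red pointer; then open the air valve fully and take the turntable slowly by its handle (ten seconds or more) through one full turn, either way, so that the handle stops at the red pointer again. Shut the valve, and only then take the knobs off and leave them standing upright on their feet in the blue tray. Leave everything else where it is.

Things in the scene. Friction and masses are not known exactly. Their poses are not given: they have to be found in the camera images.
- knob1: dark turned wooden drawer knob, 30 mm tall, 22 g: round head 32 mm in diameter (from 16 mm above the foot up; hold it there), foot 25 mm in diameter with a blind bore 12 mm wide and 16 mm deep in its underside. Origin: centre of the underside of the foot; z points up to the head. It waits foot down in the pocket tray; only two or three of the four knobs are present
- knob2: dark turned wooden drawer knob, 30 mm tall, 22 g: round head 32 mm in diameter (from 16 mm above the foot up; hold it there), foot 25 mm in diameter with a blind bore 12 mm wide and 16 mm deep in its underside. Origin: centre of the underside of the foot; z points up to the head. It waits foot down in the pocket tray; only two or three of the four knobs are present
- knob3: dark turned wooden drawer knob, 30 mm tall, 22 g: round head 32 mm in diameter (from 16 mm above the foot up; hold it there), foot 25 mm in diameter with a blind bore 12 mm wide and 16 mm deep in its underside. Origin: centre of the underside of the foot; z points up to the head. It waits foot down in the pocket tray; only two or three of the four knobs are present
- knob4: dark turned wooden drawer knob, 30 mm tall, 22 g: round head 32 mm in diameter (from 16 mm above the foot up; hold it there), foot 25 mm in diameter with a blind bore 12 mm wide and 16 mm deep in its underside. Origin: centre of the underside of the foot; z points up to the head. It waits foot down in the pocket tray; only two or three of the four knobs are present
- pocket_tray: fixed plywood tray, 192 x 130 x 14 mm, long side along its x, origin at the centre of its underside; six square pockets 42 mm wide and 6 mm deep at x = -62, 0, 62 mm and y = -31, 31 mm (pocket floors 8 mm above the origin)
- pin1 (a point): seat of one of four upright steel pins on the turntable disc, 95 mm from its axis (with the handle they divide the circle in five): centre of the top of a brass shoulder 22 mm wide, 4 mm above the disc (76 mm above the bench), where a knob's foot comes to rest. The pin is 8 mm thick, round-ended and rises 14 mm above this point. It travels with the disc
- pin2 (a point): seat of one of four upright steel pins on the turntable disc, 95 mm from its axis (with the handle they divide the circle in five): centre of the top of a brass shoulder 22 mm wide, 4 mm above the disc (76 mm above the bench), where a knob's foot comes to rest. The pin is 8 mm thick, round-ended and rises 14 mm above this point. It travels with the disc
- pin3 (a point): seat of one of four upright steel pins on the turntable disc, 95 mm from its axis (with the handle they divide the circle in five): centre of the top of a brass shoulder 22 mm wide, 4 mm above the disc (76 mm above the bench), where a knob's foot comes to rest. The pin is 8 mm thick, round-ended and rises 14 mm above this point. It travels with the disc
- pin4 (a point): seat of one of four upright steel pins on the turntable disc, 95 mm from its axis (with the handle they divide the circle in five): centre of the top of a brass shoulder 22 mm wide, 4 mm above the disc (76 mm above the bench), where a knob's foot comes to rest. The pin is 8 mm thick, round-ended and rises 14 mm above this point. It travels with the disc
- turntable (a joint): angle of the turntable in rad, counter-clockwise from above, 0 with the handle at the red pointer, as it is at the start; it counts on past a full turn (6.28 or -6.28), turns without stops, and stays where it is left (about 0.15 N m of friction). Disc 250 mm across, 14 mm thick, top 72 mm above the bench
- hub (a point): centre of the turntable on the top of its disc; the vertical axis passes through it. A slim air nozzle on the air pipe, 107 mm tall, stands at the robot's side of the disc (220 mm along the pipe from the valve), and a grey dust hood 150 mm tall stands at the back of the bench behind the disc
- handle (a point): point to hold on the turntable's upright black handle, 22 mm in diameter, which revolves freely on its own stud, 95 mm from the axis; it stands from 6 to 58 mm above the disc and this point is on its axis, 40 mm above the disc (112 mm above the bench). It travels with the disc
- pointer (a point): red pointer on the turntable's fixed green base, just outside the rim of the disc (145 mm from the axis), 58 mm above the bench; it marks the handle's place
- valve_lever (a joint): angle of the red lever of the ball valve in the compressed-air pipe, rad: 0 = shut (lever square to the pipe, pointing towards the turntable side), 1.57 = fully open (lever along the pipe, pointing to the robot's right); opening is clockwise from above; it has stops at both ends and stays where it is left (0.15 N m of friction)
- valve_hinge (a point): on the upright axis of the valve lever, at the lever's mid height, 59 mm above the bench. The pipe below it, 21 mm thick, lies along the bench with its top 33 mm up; the brass valve body reaches 41 mm up, its stem 54 mm
- valve_grip (a point): middle of the lever's red sleeve, on the lever 70 mm from the hinge, 59 mm above the bench; the sleeve is 60 mm long, 16 mm wide and 12 mm thick, and is free beneath except for the pipe. It travels with the lever
- clean_tray: blue shallow open tray for the clean knobs, loose, 130 x 200 x 22 mm outside (long side along its y), walls and floor 5 mm thick, 0.7 kg; origin at the centre of its underside
- trim_router: blue, black and silver hand-held trim router standing on its 90 mm square base, 182 mm tall, 1.4 kg; loose, to be left alone
- sanding_block: cork sanding block, 97 x 57 x 28 mm, orange sole; loose, to be left alone
- tape_measure: yellow tape measure, 68 x 36 x 58 mm; loose, to be left alone
- marker: black marker pen with red cap, 130 mm long, 14 mm thick, lying down; loose, to be left alone
- mallet: wooden mallet lying down, head 60 x 110 x 60 mm, handle 200 mm; loose, to be left alone
- screw_cup: steel cup of screws, 64 mm diameter, 45 mm tall; loose, to be left alone

How it is judged:
On the way, in this order (a step that is already met when the one before it is completed fails the run):
1. every knob is fully home on a pin and let go, the air still shut ((distance between knob1 and pin1 below 0.006 m or distance between knob1 and pin2 below 0.006 m or distance between knob1 and pin3 below 0.006 m or distance between knob1 and pin4 below 0.006 m) and angle between each of knob1, knob2, knob3, knob4's own z axis and vertical below 0.12 rad and (distance between knob2 and pin1 below 0.006 m or distance between knob2 and pin2 below 0.006 m or distance between knob2 and pin3 below 0.006 m or distance between knob2 and pin4 below 0.006 m) and (distance between knob3 and pin1 below 0.006 m or distance between knob3 and pin2 below 0.006 m or distance between knob3 and pin3 below 0.006 m or distance between knob3 and pin4 below 0.006 m) and (distance between knob4 and pin1 below 0.006 m or distance between knob4 and pin2 below 0.006 m or distance between knob4 and pin3 below 0.006 m or distance between knob4 and pin4 below 0.006 m) and contact force between each of knob1, knob2, knob3, knob4 and the fingers below 0.05 N and value of joint valve_lever below 0.2 rad), for 0.2 s.
2. the air valve is fully open, the knobs on their pins and the handle at the pointer ((distance between knob1 and pin1 below 0.006 m or distance between knob1 and pin2 below 0.006 m or distance between knob1 and pin3 below 0.006 m or distance between knob1 and pin4 below 0.006 m) and angle between each of knob1, knob2, knob3, knob4's own z axis and vertical below 0.12 rad and (distance between knob2 and pin1 below 0.006 m or distance between knob2 and pin2 below 0.006 m or distance between knob2 and pin3 below 0.006 m or distance between knob2 and pin4 below 0.006 m) and (distance between knob3 and pin1 below 0.006 m or distance between knob3 and pin2 below 0.006 m or distance between knob3 and pin3 below 0.006 m or distance between knob3 and pin4 below 0.006 m) and (distance between knob4 and pin1 below 0.006 m or distance between knob4 and pin2 below 0.006 m or distance between knob4 and pin3 below 0.006 m or distance between knob4 and pin4 below 0.006 m) and value of joint valve_lever above 1.35 rad and value of joint turntable between -0.3 and 0.3 rad), for 0.2 s.
3. the turntable has made one full turn under the air and its handle stands at the pointer again, the knobs on their pins ((distance between knob1 and pin1 below 0.006 m or distance between knob1 and pin2 below 0.006 m or distance between knob1 and pin3 below 0.006 m or distance between knob1 and pin4 below 0.006 m) and angle between each of knob1, knob2, knob3, knob4's own z axis and vertical below 0.12 rad and (distance between knob2 and pin1 below 0.006 m or distance between knob2 and pin2 below 0.006 m or distance between knob2 and pin3 below 0.006 m or distance between knob2 and pin4 below 0.006 m) and (distance between knob3 and pin1 below 0.006 m or distance between knob3 and pin2 below 0.006 m or distance between knob3 and pin3 below 0.006 m or distance between knob3 and pin4 below 0.006 m) and (distance between knob4 and pin1 below 0.006 m or distance between knob4 and pin2 below 0.006 m or distance between knob4 and pin3 below 0.006 m or distance between knob4 and pin4 below 0.006 m) and value of joint valve_lever above 1.35 rad and (value of joint turntable between 6.083 and 6.483 rad or value of joint turntable between -6.483 and -6.083 rad) and velocity of joint turntable between -0.05 and 0.05 rad/s), for 0.2 s.
4. the air valve is shut with the knobs still on their pins ((distance between knob1 and pin1 below 0.006 m or distance between knob1 and pin2 below 0.006 m or distance between knob1 and pin3 below 0.006 m or distance between knob1 and pin4 below 0.006 m) and angle between each of knob1, knob2, knob3, knob4's own z axis and vertical below 0.12 rad and (distance between knob2 and pin1 below 0.006 m or distance between knob2 and pin2 below 0.006 m or distance between knob2 and pin3 below 0.006 m or distance between knob2 and pin4 below 0.006 m) and (distance between knob3 and pin1 below 0.006 m or distance between knob3 and pin2 below 0.006 m or distance between knob3 and pin3 below 0.006 m or distance between knob3 and pin4 below 0.006 m) and (distance between knob4 and pin1 below 0.006 m or distance between knob4 and pin2 below 0.006 m or distance between knob4 and pin3 below 0.006 m or distance between knob4 and pin4 below 0.006 m) and value of joint valve_lever below 0.2 rad and (value of joint turntable between 5.98 and 6.58 rad or value of joint turntable between -6.58 and -5.98 rad)), for 0.2 s.
At the end, for the whole second after the job is handed in: every knob stands upright on its foot on the floor of the blue tray (tilt under 0.15 rad), at rest; the air valve is shut (within 0.2 rad) and the turntable, one full turn on, has its handle within 0.3 rad of the pointer (x of knob1 in the frame of clean_tray between -0.06 and 0.06 m and y of knob1 in the frame of clean_tray between -0.095 and 0.095 m and z of each of knob1, knob2, knob3, knob4 in the frame of clean_tray below 0.012 m and angle between each of knob1, knob2, knob3, knob4's own z axis and vertical below 0.15 rad and linear speed of each of knob1, knob2, knob3, knob4 below 0.03 m/s and x of knob2 in the frame of clean_tray between -0.06 and 0.06 m and y of knob2 in the frame of clean_tray between -0.095 and 0.095 m and x of knob3 in the frame of clean_tray between -0.06 and 0.06 m and y of knob3 in the frame of clean_tray between -0.095 and 0.095 m and x of knob4 in the frame of clean_tray between -0.06 and 0.06 m and y of knob4 in the frame of clean_tray between -0.095 and 0.095 m and value of joint valve_lever below 0.2 rad and (value of joint turntable between 5.98 and 6.58 rad or value of joint turntable between -6.58 and -5.98 rad)); the robot touches nothing.
It fails at once if the turntable is spun faster than 1.8 rad/s (velocity of joint turntable above 1.8 rad/s or velocity of joint turntable below -1.8 rad/s).
It fails at once if something else on the bench is moved more than 40 mm (distance of any of trim_router, sanding_block, tape_measure, marker, mallet, screw_cup from where it was at the start of the episode above 0.04 m).
Of knob1, knob2, knob3, knob4 only 2 to 3 are there at a start; the rules pass over those that are not, and their reading is None.
At some moment in a run one of clean_tray may be knocked a few centimetres aside while the robot is not near it.
It also fails if it takes over 210 s, if anything falls off the work surface, if the arm or the gripper's body presses on something with over 40 N, if the wrist force passes 120 N, or if a joint passes its speed limit or range.

### The arm

A 6-joint arm with a two-finger parallel gripper is mounted at the origin on the work surface. World frame = base frame: x ahead of the robot, y to its left, z up, the work surface at z = 0. Lengths are in m, angles in rad, forces in N, time in s.
With the tool pointing down it reaches from about 0.375 to 0.975 m from the base axis. Payload 3.8 kg.
Tool frame: the origin (TCP) lies between the finger pads; the fingertips stand 8 mm ahead of it and the grasp point (between the pads) lies 11 mm behind it (tcp_to_tips is the distance from the TCP to the fingertips, in m); z points along the fingers, y is the line along which they close (so a half turn about z gives the same grasp; the last joint's range is limited). The gripper opens to 85 mm and grips with 20 to 120 N. Pads are 22 mm wide; open, the fingers measure 114 mm over their backs; the gripper's body (76 mm by 85 mm) begins 54 mm behind the grasp point. The pads swing forward as they close: fully open they stand 13 mm farther back than shut.
Start: joints at [-1.254, 0.264, 1.604, -0, 1.274, -0.037], TCP at [0.234, -0.633, 0.239] pointing down, gripper open.
Joint ranges: [-2.63, 2.63], [-0.94, 2.18], [0.31, 2.57], [-1.31, 4.45], [0, 2.66], [-2.55, 2.55]. Speed limits (rad/s): [2.57, 2.57, 3.14, 3.14, 3.14, 3.14].

### API

Orientations are given as a rotation vector (axis times angle).
In Python, from workcell import * gives the robot as it stands.
- The arm moves only by the tool move_arm, never from a script. Its argument "series" is one flat list of numbers, 7 for each row, row after row: the finger opening in cm, from 0 to 8.54, then the shift along the tool's x, y, z in cm, then the turn, a rotation vector about the tool's x, y, z in degrees. A call has 1 to 5 rows; each row shifts and turns the commanded pose from where the row before left it, along the tool's axes as they then stand; what a row does not reach is not made up. A row lasts 1/8 s, in which the tool goes at most 62.5 mm and 10.7 degrees, less where a joint would pass 70% of its speed; a pose out of reach is approached as far as the arm can. A call is refused whole if a number of a shift passes 6.25 or a number of a turn 10.7, either way. A call with a gripper value outside its range is refused whole. The fingers move at their own pace and stop on an object; "grip_force" is the grip in N (left out, the last holds). Time passes only in rows, so rows that do not move let the fingers close. It gives the time, the measured TCP pose, the force, the opening and the grip force at its end, in the units of the state.
- read_state(): the state, without advancing time (a new reading comes with each control period).
- read_camera(name): name is "scene" or "top" or "wrist"; returns the picture (400x640x3 uint8, red, green, blue); there is no depth.
- calibration(name): a dict with "camera_matrix" (3x3 intrinsics, pixels), "rvec" (rotation vector, rad) and "tvec" (3), from world to camera coordinates, as OpenCV has them. Camera axes: x right, y down, z forward; pixel columns grow to the right and rows downward; lengths in m; the calibration is good to about 2 mm. A picture is of the moment at which its call begins: read the wrist's pose just before it. calibration takes no time and is no camera call; for the wrist camera it gives the pose at the moment of the call.
- finish_job(): hands the job in; it is judged then, once.
The state is a dict: "time": time; "q": joint angles; "joint_vel": joint speeds; "joint_torque": joint torques, N m; "tool_pos": TCP position; "tcp_rot": TCP orientation; "wrist_force": force on the tool from outside, world axes, zero at the start; "torque": the same for the moment, N m; "width": opening from 0.0 (shut) to 1.0 (fully open); "grip_force": force on a finger pad.
Only numpy, scipy, OpenCV 4.12 (cv2) and the standard library are available. Lean on these libraries where they do the work, as an engineer would, in place of code of your own. Each camera call takes 0.05 s, during which the arm holds its last target. There are 200 camera calls.

## Working session

There is one attempt and no reset: what is moved stays moved. The work goes in short steps, Python scripts to look and compute and a tool call to move; the robot and the scene stay as the last step left them, time stands still between calls to the robot, and variables do not carry over. Pictures are saved under pics/ and viewed, at most 14 in all, crops included, and the job is handed in when it is done.

Besides the shell and the picture viewer there is one more tool, called as name(argument=value, ...), one argument or row to a line, values as JSON. move_arm: Moves the arm, as the interface text tells. Its arguments: {"type":"object","properties":{"series":{"type":"array"},"grip_force":{"type":"number"}},"required":["series"]}

```bash
ls; mkdir -p pics; python3 - <<'E'
from workcell import *
import cv2
print(read_state())
for n in("scene","top"):
    im=read_camera(n); cv2.imwrite(f"pics/{n}0.png",im[:,:,::-1]); c=calibration(n); print(n,c)
E
```

```text
pics
{'time': 0.0, 'q': array([-1.25389615e+00,  2.64779611e-01,  1.60537511e+00,  1.54531576e-05,
        1.27367364e+00, -3.68754033e-02]), 'joint_vel': array([ 9.44702131e-05, -1.83162423e-04, -5.46444404e-04, -3.00120497e-04,
        6.36443139e-04,  1.99702488e-03]), 'joint_torque': array([ 1.01563401e-03, -5.15110338e+01, -3.67314327e+01, -2.25904555e-04,
        1.29228106e-02, -1.78079716e-05]), 'tool_pos': array([ 0.23364712, -0.63252113,  0.23794356]), 'tcp_rot': array([-3.09039147e+00, -5.52419000e-01,  4.66793297e-04]), 'wrist_force': array([-0.05577586, -1.06038486, -0.61620626]), 'torque': array([0.00128177, 0.07654163, 0.05044122]), 'grip_force': 0.0, 'width': 0.9998258186978735}
scene {'camera_matrix': array([[469.30728384,   0.        , 315.48006538],
       [  0.        , 469.30728384, 203.01315287],
       [  0.        ,   0.        ,   1.        ]]), 'rvec': array([ 0.82109344,  2.49384514, -1.1484522 ]), 'tvec': array([ 0.4016654 , -0.13843001,  1.86182278])}
top {'camera_matrix': array([[452.6332021 ,   0.        , 318.52836914],
       [  0.        , 452.6332021 , 203.07746751],
       [  0.        ,   0.        ,   1.        ]]), 'rvec': array([ 2.18841342, -2.19124421,  0.08237922]), 'tvec': array([0.02358851, 0.52132384, 1.54223844])}
```

View pics/scene0.png

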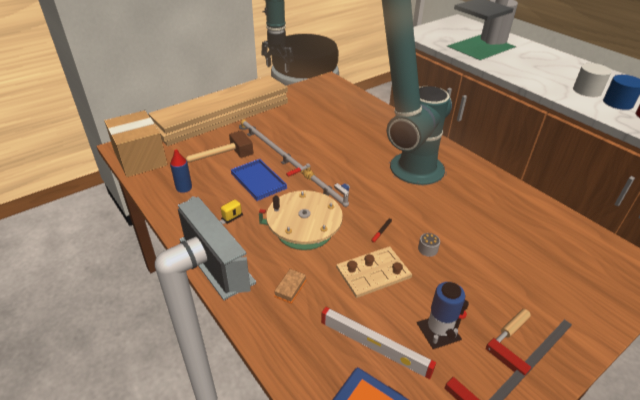

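View pics/top0.png

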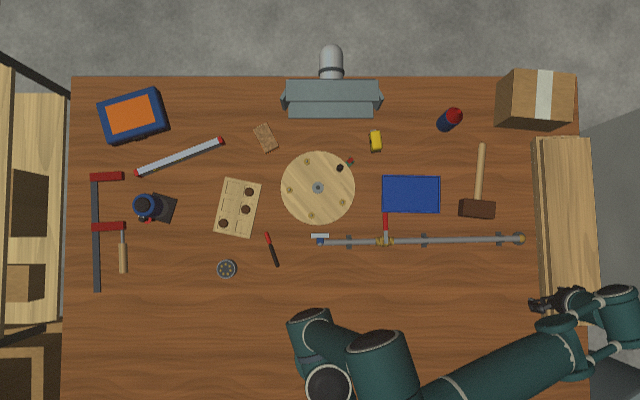

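Top view: the turntable hub is at (318,187), the handle at (340,168), three knobs at (249,192), (245,209) and (222,223), the lever at (385,225) and the blue tray at (411,195). I'll enlarge both views to get precise pixels.

```bash
cat > h.py <<'E'
from workcell import *
import cv2, numpy as np
from scipy.spatial.transform import Rotation as R
def cam(n): 
    c=calibration(n); return c["camera_matrix"],c["rvec"],c["tvec"]
def ray(c,p):
    K,r,t=c; M=R.from_rotvec(r).as_matrix(); o=-M.T@t
    d=M.T@np.linalg.inv(K)@[p[0],p[1],1]; return o,d/np.linalg.norm(d)
def atz(c,p,z):
    o,d=ray(c,p); return o+d*(z-o[2])/d[2]
def tri(obs):  # list of (cam,pixel)
    A=np.zeros((3,3));b=np.zeros(3);L=[]
    for c,p in obs:
        o,d=ray(c,p);P=np.eye(3)-np.outer(d,d);A+=P;b+=P@o;L.append((P,o))
    x=np.linalg.solve(A,b); return x,[np.linalg.norm(P@(x-o))*1000 for P,o in L]
def proj(c,X):
    K,r,t=c; return cv2.projectPoints(np.float64(X).reshape(-1,1,3),r,t,K,None)[0].reshape(-1,2)
def crop(im,x0,y0,x1,y1,s,name):
    o=cv2.resize(im[y0:y1,x0:x1,::-1],None,fx=s,fy=s,interpolation=cv2.INTER_CUBIC)
    for x in range(-(-x0//20)*20,x1,20): cv2.putText(o,str(x),(int((x-x0)*s)-10,10),0,.35,(255,255,255),1);cv2.line(o,(int((x-x0)*s),12),(int((x-x0)*s),18),(255,255,255),1)
    for y in range(-(-y0//20)*20,y1,20): cv2.putText(o,str(y),(0,int((y-y0)*s)+4),0,.35,(255,255,255),1);cv2.line(o,(24,int((y-y0)*s)),(30,int((y-y0)*s)),(255,255,255),1)
    cv2.imwrite(f"pics/{name}.png",o)
E
python3 - <<'E'
from h import *
t=cv2.imread("pics/top0.png")[:,:,::-1]; s=cv2.imread("pics/scene0.png")[:,:,::-1]
crop(t,205,130,455,260,3.2,"topc"); crop(s,220,150,420,300,4,"scenec")
E
```

```text
(no output)
```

View pics/topc.png

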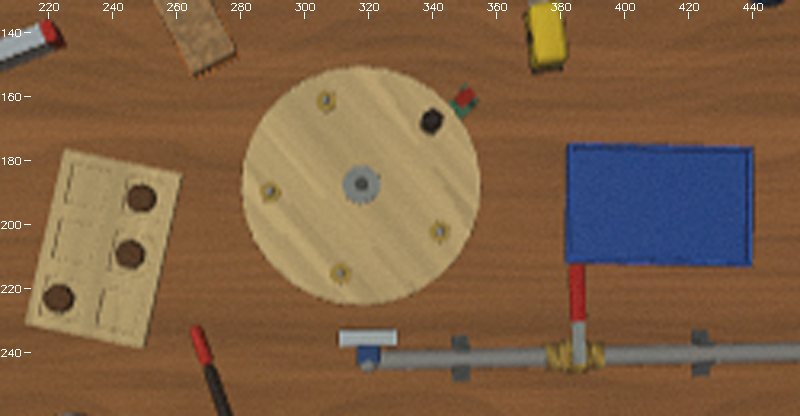

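View pics/scenec.png

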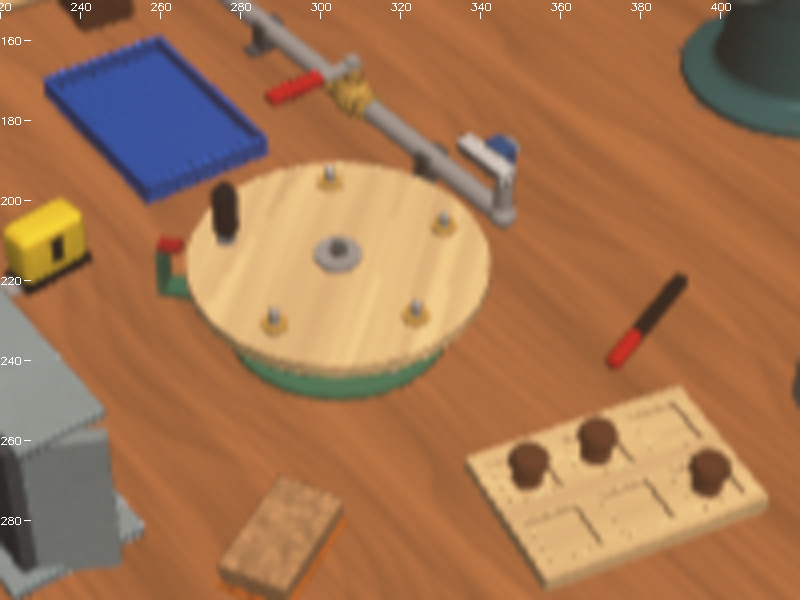

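Both crops show the same three knobs, four pins, the handle and the lever; the pixels I read off are in the script below. Triangulating.

```bash
python3 - <<'E'
from h import *
T=cam("top");S=cam("scene")
tp=lambda x,y:(205+x/3.2,130+y/3.2); sp=lambda x,y:(220+x/4,150+y/4)
D={"A":((142,198),(529,453)),"B":((130,254),(598,431)),"C":((59,298),(710,462)),"handle":((431,120),(224,186)),"hub":((361,184),(338,247)),
"p1":((326,101),(274,311)),"p2":((270,190),(417,301)),"p3":((341,273),(445,213)),"p4":((440,232),(330,171)),
"sleeve":((577,292),(294,87)),"hinge":((579,353),(351,62)),"nozz":((368,338),(485,155)),"pointer":((464,97),(170,243)),
"ta":((567,143),(45,87)),"tb":((753,147),(160,38)),"tc":((751,266),(267,145)),"td":((567,263),(150,197))}
for k,(a,b) in D.items():
    x,e=tri([(T,tp(*a)),(S,sp(*b))]); print(k,x.round(4),np.round(e,1), "top@z", atz(T,tp(*a),{'A':.038,'B':.038,'C':.038,'handle':.13,'hub':.08,'p':.09,'s':.065,'h':.065,'n':.107,'t':.022}.get(k if k in('A','B','C','handle','hub') else k[0])).round(4))
s=read_state(); M=R.from_rotvec(s['tcp_rot']).as_matrix(); print(M.round(3))
K,r,t=cam("wrist"); W=R.from_rotvec(r).as_matrix(); o=-W.T@t
print("cam in tool",(M.T@(o-s['tool_pos'])).round(4),(M.T@W.T).round(3),K)
E
```

```text
A [0.5579 0.2595 0.0353] [1.1 1.1] top@z [0.5584 0.2584 0.038 ]
B [0.4985 0.272  0.0327] [0.9 0.9] top@z [0.4988 0.2706 0.038 ]
C [0.4518 0.3466 0.0337] [0.8 0.8] top@z [0.4523 0.3452 0.038 ]
handle [ 0.6287 -0.0448  0.1286] [0.2 0.2] top@z [ 0.6283 -0.0446  0.13  ]
hub [0.5679 0.0262 0.0824] [0.9 0.9] top@z [0.5689 0.0256 0.08  ]
p1 [0.6545 0.062  0.086 ] [0.3 0.3] top@z [0.654  0.0617 0.09  ]
p2 [0.5605 0.1205 0.0893] [1.7 1.7] top@z [0.5617 0.1193 0.09  ]
p3 [0.475  0.0475 0.087 ] [1.7 1.7] top@z [0.4762 0.0463 0.09  ]
p4 [ 0.5179 -0.0551  0.0848] [0.9 0.9] top@z [ 0.5182 -0.0554  0.09  ]
sleeve [ 0.4562 -0.1993  0.0605] [1.3 1.3] top@z [ 0.4571 -0.1995  0.065 ]
hinge [ 0.392  -0.1999  0.0616] [2.2 2.2] top@z [ 0.3937 -0.2008  0.065 ]
nozz [0.4091 0.0194 0.0995] [0.9 0.9] top@z [0.4098 0.0189 0.107 ]
pointer [ 0.6626 -0.0828  0.0582] [1. 1.] top@z [ 0.6582 -0.081   0.09  ]
ta [ 0.6462 -0.2081  0.1303] [48.5 48.5] top@z [ 0.6192 -0.1972  0.022 ]
tb [ 0.5662 -0.3426  0.0952] [50.7 50.7] top@z [ 0.6147 -0.3983  0.022 ]
tc [ 0.4442 -0.3821 -0.1099] [66. 66.] top@z [ 0.486  -0.3936  0.022 ]
td [ 0.5361 -0.2377 -0.0635] [51.3 51.3] top@z [ 0.4895 -0.1957  0.022 ]
[[ 0.938  0.346 -0.001]
 [ 0.346 -0.938  0.002]
 [ 0.    -0.002 -1.   ]]
cam in tool [ 0.0688  0.001  -0.1331] [[-0.    -0.964 -0.268]
 [ 1.    -0.     0.   ]
 [-0.    -0.268  0.964]] [[312.67746879   0.         321.17916626]
 [  0.         312.67746879 204.62581205]
 [  0.           0.           1.        ]]
```

Heights agree with the text: knob tops about 0.034 (expected 0.038), pin tips about 0.087 (0.090), handle top 0.129, lever 0.061. Next I move over the pocket tray and turn the tool to yaw 180°, so that the lever turn later stays in range.

move_arm(
  series=[8.5, 3.51, -4.72, 0, 0, 0, 0, 8.5, 3.51, -4.72, 0, 0, 0, 0, 8.5, 3.51, -4.72, 0, 0, 0, 0, 8.5, 3.51, -4.72, 0, 0, 0, 0, 8.5, 3.51, -4.72, 0, 0, 0, 0],
)

```text
time: 0.72
tool_pos: [0.3167, -0.349, 0.2388]
tcp_rot: [-3.092, -0.552, -0.0]
wrist_force: [1.8, -0.2, -0.5]
width: 0.994
grip_force: 0.0
```

move_arm(
  series=[8.5, 3.51, -4.72, 0, 0, 0, 0, 8.5, 3.51, -4.72, 0, 0, 0, 0, 8.5, 3.51, -4.72, 0, 0, 0, 0, 8.5, 3.51, -4.72, 0, 0, 0, 0, 8.5, 3.51, -4.72, 0, 0, 0, 0],
)

```text
time: 1.35
tool_pos: [0.3995, -0.067, 0.2391]
tcp_rot: [3.092, 0.552, 0.001]
wrist_force: [1.3, 0.6, 0.0]
width: 0.991
grip_force: 0.0
```

move_arm(
  series=[8.5, 3.51, -4.72, 0, 0, 0, 0, 8.5, 3.51, -4.72, 0, 0, 0, 0, 8.5, 3.51, -4.72, 0, 0, 0, 0, 8.5, 3.51, -4.72, 0, 0, 0, 0, 8.5, 3.51, -4.72, 0, 0, 0, 0],
)

```text
time: 1.98
tool_pos: [0.4824, 0.2153, 0.2389]
tcp_rot: [3.092, 0.554, -0.0]
wrist_force: [0.1, -1.8, -0.1]
width: 0.997
grip_force: 0.0
```

move_arm(
  series=[8.5, 3.51, -4.72, 0, 0, 0, 0, 8.5, 0, 0, 0, 0, 0, -10, 8.5, 0, 0, 0, 0, 0, -10, 8.5, 0, 0, 0, 0, 0, -10, 8.5, 0, 0, 0, 0, 0, -10],
)

```text
time: 2.6
tool_pos: [0.4986, 0.2698, 0.2385]
tcp_rot: [-2.712, -1.585, 0.002]
wrist_force: [-0.6, 0.4, 0.7]
width: 0.991
grip_force: 0.0
```

move_arm(
  series=[8.5, 0, 0, 0, 0, 0, -10, 8.5, 0, 0, 0, 0, 0, -10, 8.5, 0, 0, 0, 0, 0, -10, 8.5, 0, 0, 0, 0, 0, -10, 8.5, 0, 0, 0, 0, 0, -10],
)

```text
time: 3.22
tool_pos: [0.4986, 0.2696, 0.2386]
tcp_rot: [-1.788, -2.582, 0.002]
wrist_force: [-0.1, 0.0, -0.3]
width: 0.988
grip_force: 0.0
```

move_arm(
  series=[8.5, 0, 0, 0, 0, 0, -10, 8.5, 0, 0, 0, 0, 0, -10, 8.5, 0, 0, 0, 0, 0, -10, 8.5, 0, 0, 0, 0, 0, -10, 8.5, 0, 0, 0, 0, 0, -10],
)

```text
time: 3.85
tool_pos: [0.4986, 0.2696, 0.2387]
tcp_rot: [-0.529, -3.096, 0.001]
wrist_force: [-0.2, -0.2, 0.2]
width: 0.991
grip_force: 0.0
```

move_arm(
  series=[8.5, 0, 0, 0, 0, 0, -10, 8.5, 0, 0, 0, 0, 0, -9.75, 5, 0, 0, 0, 0, 0, 0, 5, 0, 0, 0, 0, 0, 0],
)

```text
time: 4.35
tool_pos: [0.4988, 0.2697, 0.239]
tcp_rot: [-0.004, -3.141, 0.0]
wrist_force: [0.8, 0.0, 0.3]
width: 0.601
grip_force: 0.0
```

```bash
python3 - <<'E'
from h import *
np.savez("w1.npz",*cam("wrist")); im=read_camera("wrist"); cv2.imwrite("pics/w1.png",im[:,:,::-1])
E
```

```text
(no output)
```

View pics/w1.png

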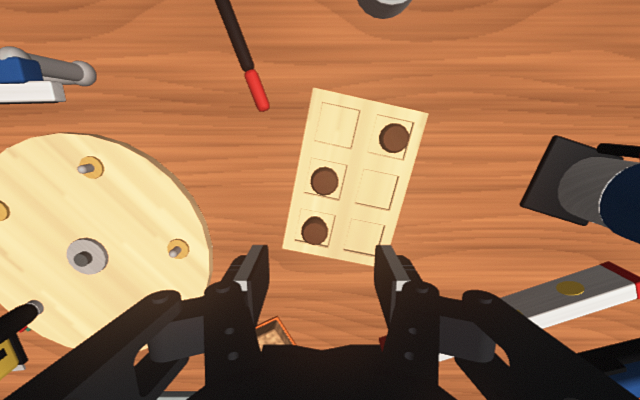

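move_arm(
  series=[5, -1.5, -5, 0, 0, 0, 0, 5, -1, -5, 0, 0, 0, 0, 5, -1, -5, 0, 0, 0, 0, 5, -0.5, -5, 0, 0, 0, 0, 5, 0, -5, 0, 0, 0, 0],
)

```text
time: 5.03
tool_pos: [0.5394, 0.0182, 0.2394]
tcp_rot: [0.002, 3.141, -0.0]
wrist_force: [-0.3, 0.8, 0.1]
width: 0.588
grip_force: 0.0
```

move_arm(
  series=[5, 0, 0, 0, 0, 0, 0, 5, 0, 0, 0, 0, 0, 0],
)

```text
time: 5.28
tool_pos: [0.5391, 0.02, 0.2393]
tcp_rot: [-0.002, -3.142, -0.001]
wrist_force: [-0.5, 0.3, 0.1]
width: 0.582
grip_force: 0.0
```

```bash
python3 - <<'E'
from h import *
np.savez("w2.npz",*cam("wrist")); im=read_camera("wrist"); cv2.imwrite("pics/w2.png",im[:,:,::-1])
E
```

```text
(no output)
```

View pics/w2.png

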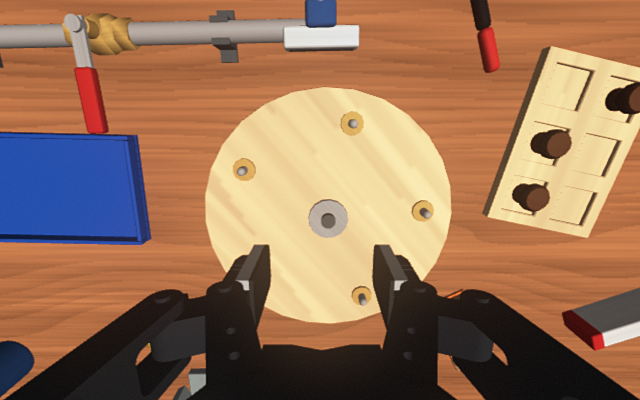

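w1: knobs at (394,138), (324,181) and (315,231), shoulders at (91,167) and (178,249). w2: shoulders at (352,123), (244,170), (422,211) and (361,296), hub at (328,218), knobs at (549,143) and (531,196). I'll refine these by segmentation.

```bash
python3 - <<'E'
from h import *
C={}; 
for n in("w1","w2"):
    f=np.load(n+".npz"); C[n]=[f[k] for k in f.files]
I={n:cv2.imread(f"pics/{n}.png") for n in C}
def blob(n,p,kind,r=22):
    x,y=p; w=cv2.cvtColor(I[n][y-r:y+r+1,x-r:x+r+1],cv2.COLOR_BGR2HSV).astype(int)
    if kind=="knob": m=w[...,2]<115
    else: m=(w[...,1]>w[2,r,1]*0+ (np.median(w[...,1])+28))
    nn,l,st,ce=cv2.connectedComponentsWithStats(m.astype(np.uint8),connectivity=4)
    if nn<2: return None
    i=1+np.argmax(st[1:,4]); cs,_=cv2.findContours((l==i).astype(np.uint8),cv2.RETR_EXTERNAL,cv2.CHAIN_APPROX_NONE)
    c=max(cs,key=len); e=cv2.fitEllipse(cv2.convexHull(c) if len(cv2.convexHull(c))>5 else c)
    return np.array(e[0])+[x-r,y-r], np.round(e[1],1)
for n,p in(("w1",(394,138)),("w1",(324,181)),("w1",(315,231))):
    c,e=blob(n,p,"knob"); print("knob",c.round(1),e,atz(C[n],c,.038).round(4))
P={}
for n,p in(("w2",(361,296)),("w2",(422,211)),("w2",(352,123)),("w2",(244,170)),("w1",(91,167)),("w1",(178,249))):
    b=blob(n,p,"pin",18); print("pin",n,p,None if b is None else (b[0].round(1),b[1]),atz(C[n],p,.076).round(4), None if b is None else atz(C[n],b[0],.076).round(4))
print("hub",atz(C["w2"],(328,218),.074))
print("A tri",tri([(C["w1"],(314.6,230.6)),(C["w2"],(532.5,196))]),"p3",tri([(C["w1"],(91,167)),(C["w2"],(352,123))]),"p2",tri([(C["w1"],(178,249)),(C["w2"],(422,211))]))
crop(cv2.hconcat([I["w2"][90:190,220:380],I["w2"][190:290,350:510]])[:,:,::-1],0,0,320,100,2.5,"pins")
E
```

```text
knob [393.2 137.8] [27.8 28.9] [0.4528 0.3445 0.038 ]
knob [323.4 180.7] [25.6 27.3] [0.4983 0.2714 0.038 ]
knob [313.2 229.8] [23.  26.9] [0.5549 0.2598 0.038 ]
pin w2 (361, 296) (array([361.2, 295. ]), array([18.5, 19.5])) [0.6568 0.0619 0.076 ] [0.6556 0.0621 0.076 ]
pin w2 (422, 211) (array([422.2, 210.6]), array([21.3, 21.8])) [0.5618 0.1192 0.076 ] [0.5614 0.1194 0.076 ]
pin w2 (352, 123) (array([351.6, 122.9]), array([22.6, 23.8])) [0.4774 0.0478 0.076 ] [0.4774 0.0475 0.076 ]
pin w2 (244, 170) (array([243.8, 169.2]), array([22., 23.])) [ 0.5207 -0.0542  0.076 ] [ 0.5199 -0.0543  0.076 ]
pin w1 (91, 167) (array([ 91.3, 166.8]), array([21.6, 25.8])) [0.477  0.0501 0.076 ] [0.4768 0.0504 0.076 ]
pin w1 (178, 249) (array([177.9, 248.3]), array([19.9, 22.5])) [0.5614 0.1223 0.076 ] [0.5607 0.1223 0.076 ]
hub [0.56959898 0.02625811 0.074     ]
A tri (array([0.55981536, 0.2610308 , 0.02584114]), [np.float64(0.5000753476803398), np.float64(0.500075347680438)]) p3 (array([0.47743131, 0.04809658, 0.07326313]), [np.float64(0.05000581120814465), np.float64(0.05000581120812112)]) p2 (array([0.56300827, 0.12048062, 0.07230061]), [np.float64(0.049456434542956756), np.float64(0.04945643454294042)])
```

View pics/pins.png

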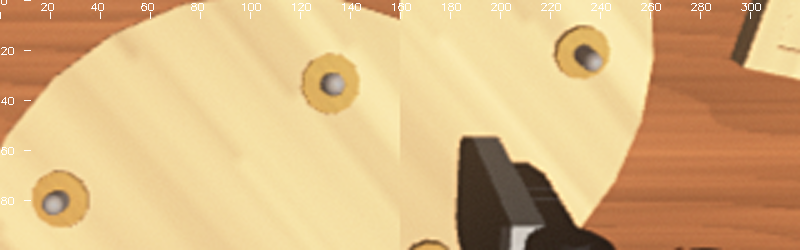

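The pins fit a 95 mm circle with 72° spacing to within 1 mm: hub (0.5696, 0.0263), handle at −49.25°. I'll go to knob A, grip it, and then measure how it sits in the fingers.

move_arm(
  series=[5, -0.35, 4.79, 0, 0, 0, 0, 5, -0.35, 4.79, 0, 0, 0, 0, 5, -0.35, 4.79, 0, 0, 0, 0, 5, -0.35, 4.79, 0, 0, 0, 0, 5, -0.35, 4.79, 0, 0, 0, 0],
)

```text
time: 5.95
tool_pos: [0.5557, 0.2628, 0.2393]
tcp_rot: [-0.004, 3.141, 0.001]
wrist_force: [0.7, -0.3, 0.1]
width: 0.584
grip_force: 0.0
```

move_arm(
  series=[5, 0, 0, 5, 0, 0, 0, 5, 0, 0, 5, 0, 0, 0, 5, 0, 0, 5, 0, 0, 0, 5, 0, 0, 3, 0, 0, 0, 5, 0, 0, 1, 0, 0, 0],
)

```text
time: 6.58
tool_pos: [0.5539, 0.2601, 0.0465]
tcp_rot: [0.004, -3.137, 0.003]
wrist_force: [0.2, -0.1, 0.1]
width: 0.585
grip_force: 0.0
```

move_arm(
  series=[5, 0, 0, 1, 0, 0, 0, 5, 0, 0, 0.8, 0, 0, 0, 5, 0, 0, 0.7, 0, 0, 0, 5, 0, 0, 0, 0, 0, 0],
)

```text
time: 7.08
tool_pos: [0.5565, 0.2592, 0.0242]
tcp_rot: [0.0, -3.141, 0.0]
wrist_force: [-0.6, -0.8, 0.5]
width: 0.585
grip_force: 0.0
```

move_arm(
  series=[0, 0, 0, 0, 0, 0, 0, 0, 0, 0, 0, 0, 0, 0, 0, 0, 0, 0, 0, 0, 0, 0, 0, 0, 0, 0, 0, 0],
  grip_force=30,
)

```text
time: 7.58
tool_pos: [0.5571, 0.2595, 0.0249]
tcp_rot: [-0.001, 3.14, 0.001]
wrist_force: [-0.4, 0.5, 3.2]
width: 0.356
grip_force: 29.8
```

move_arm(
  series=[0, 0, 0, -1, 0, 0, 0, 0, 0, 0, -4, 0, 0, 0, 0, 0, 0, -6, 0, 0, 0, 0, 0, 0, -2.5, 0, 0, 0, 0, 0, 0, 0, 0, 0, 0],
)

```text
time: 8.2
tool_pos: [0.5584, 0.2602, 0.1629]
tcp_rot: [-0.001, 3.136, 0.004]
wrist_force: [-0.1, 0.1, -0.4]
width: 0.358
grip_force: 29.8
```

```bash
python3 - <<'E'
from h import *
np.savez("w3.npz",*cam("wrist")); s=read_state(); print(s['tool_pos'],s['width'],s['grip_force']); im=read_camera("wrist"); cv2.imwrite("pics/w3.png",im[:,:,::-1])
crop(im,220,180,420,330,4,"w3c")
E
```

```text
[0.55842893 0.26020869 0.16288555] 0.35835830743871 29.76946324110031
```

View pics/w3c.png

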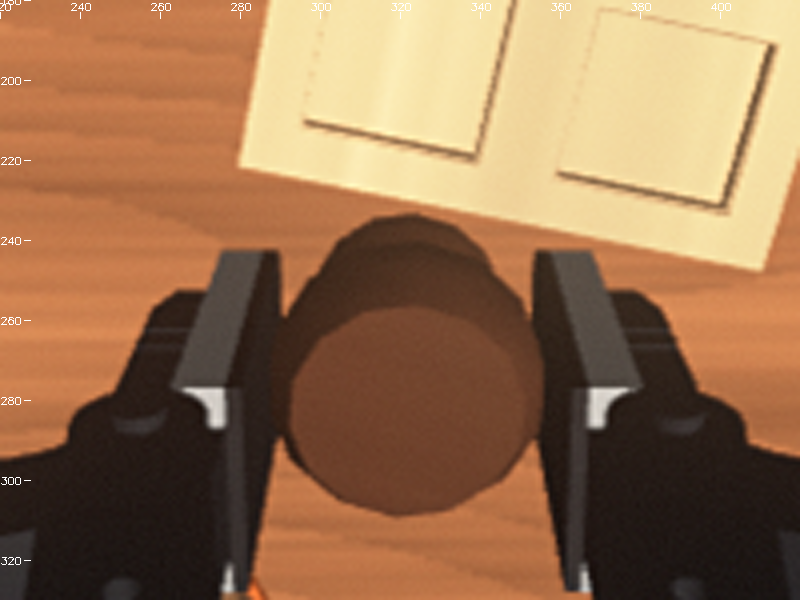

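The knob hangs upright, with its top face centred at about (322,282.7) and the foot rim near (321,233). Working out the offset in the tool frame.

```bash
python3 - <<'E'
from h import *
f=np.load("w3.npz"); c=[f[k] for k in f.files]
p=np.array([.55843,.26021,.16289])
for z in (.172,.176): print(z,(atz(c,(322,282.7),z)-p).round(4))
k=p+[0,0,.0131]
for dx in (0,.002,.004):
    print(dx, proj(c,[[k[0]+dx-.016,k[1],k[2]-.007],[k[0]+dx-.0125,k[1],k[2]-.030],[k[0]+dx-.0125,k[1],k[2]-.014],[k[0]+dx,k[1],k[2]]]).round(1).tolist())
E
```

```text
0.172 [ 0.0037 -0.0003  0.0091]
0.176 [ 0.0014 -0.0003  0.0131]
0 [[322.7, 238.5], [322.4, 227.8], [322.6, 239.9], [322.8, 279.7]]
0.002 [[322.7, 242.8], [322.4, 231.5], [322.6, 243.9], [322.8, 283.9]]
0.004 [[322.7, 247.1], [322.4, 235.2], [322.6, 247.9], [322.8, 288.0]]
```

move_arm(
  series=[0, 0, -5, 0, 0, 0, 0, 0, 0, -5, 0, 0, 0, 0, 0, 0, -3.94, 0, 0, 0, 0, 0, 0, 0, 3, 0, 0, 0, 0, 0, 0, 1, 0, 0, 0],
)

```text
time: 8.88
tool_pos: [0.5533, 0.1188, 0.1151]
tcp_rot: [-0.001, -3.134, 0.002]
wrist_force: [-0.3, 0.6, 0.0]
width: 0.358
grip_force: 29.9
```

move_arm(
  series=[0, 0, 0, 0, 0, 0, 0, 0, 0, 0, 0, 0, 0, 0, 0, 0, 0, 0, 0, 0, 0],
)

```text
time: 9.25
tool_pos: [0.5573, 0.1205, 0.1202]
tcp_rot: [-0.002, 3.14, 0.0]
wrist_force: [1.0, -0.5, -0.0]
width: 0.361
grip_force: 29.9
```

```bash
python3 - <<'E'
from h import *
for i in range(3):
    c=cam("wrist"); s=read_state(); print(s['tool_pos'].round(5),s['tcp_rot'].round(4)); im=read_camera("wrist")
np.savez("w4.npz",*c); cv2.imwrite("pics/w4.png",im[:,:,::-1])
crop(im,220,180,420,330,4,"w4c")
p=s['tool_pos']
for f in ([.5617,.1205],): print("shoulder rim ahead/back/centre px",proj(c,[[f[0]+d,f[1],.076] for d in(-.011,0,.011)]).round(1).tolist(), "pin tip",proj(c,[[f[0],f[1],.090]]).round(1))
E
```

```text
[0.5573  0.12053 0.12023] [-1.90e-03  3.14e+00  4.00e-04]
[0.55725 0.12046 0.12022] [-1.70e-03  3.14e+00  4.00e-04]
[0.55717 0.12038 0.12016] [-1.5000e-03  3.1401e+00  4.0000e-04]
shoulder rim ahead/back/centre px [[322.5, 221.8], [322.4, 239.0], [322.4, 255.6]] pin tip [[322.5 248.3]]
```

View pics/w4c.png

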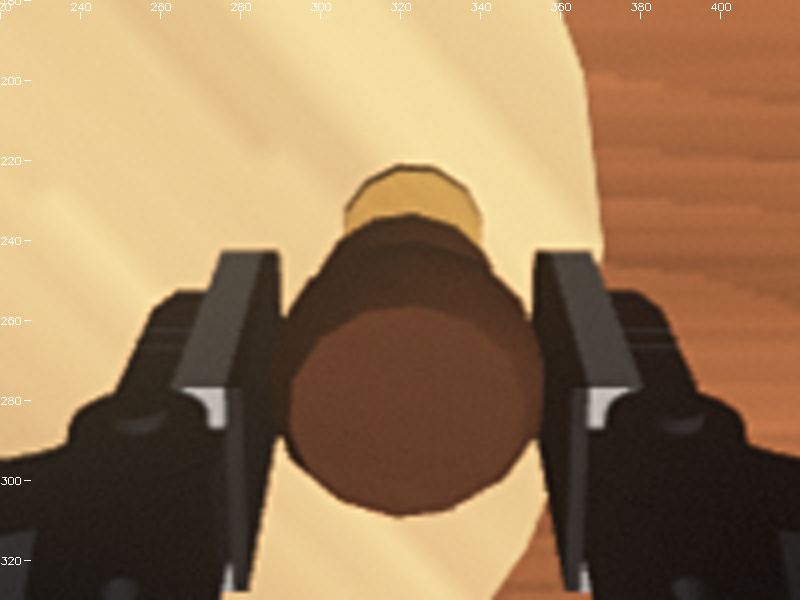

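The shoulder's near rim is at (323,221) against a predicted (322.4,221.8), so pin 2 is within 0.5 mm of the model. I'll shift 2 mm in x and lower.

move_arm(
  series=[0, -0.2, 0, 0, 0, 0, 0, 0, 0, 0, 0.5, 0, 0, 0, 0, 0, 0, 0.5, 0, 0, 0, 0, 0, 0, 0.5, 0, 0, 0, 0, 0, 0, 0, 0, 0, 0],
)

```text
time: 10.02
tool_pos: [0.5579, 0.1198, 0.1034]
tcp_rot: [0.0, -3.14, 0.0]
wrist_force: [0.1, 0.7, 0.2]
width: 0.364
grip_force: 29.9
```

move_arm(
  series=[0, 0, 0, 0.4, 0, 0, 0, 0, 0, 0, 0.4, 0, 0, 0, 0, 0, 0, 0.3, 0, 0, 0, 0, 0, 0, 0, 0, 0, 0, 0, 0, 0, 0, 0, 0, 0],
)

```text
time: 10.65
tool_pos: [0.5586, 0.1199, 0.0933]
tcp_rot: [-0.001, 3.142, 0.0]
wrist_force: [0.6, -0.1, -0.3]
width: 0.358
grip_force: 29.9
```

move_arm(
  series=[0, 0, 0, 0.1, 0, 0, 0, 0, 0, 0, 0, 0, 0, 0, 5, 0, 0, 0, 0, 0, 0, 5, 0, 0, 0, 0, 0, 0, 5, 0, 0, 0, 0, 0, 0],
)

```text
time: 11.28
tool_pos: [0.5584, 0.1199, 0.092]
tcp_rot: [0.001, -3.141, 0.0]
wrist_force: [0.3, -0.6, -1.0]
width: 0.583
grip_force: 0.0
```

move_arm(
  series=[5, 0, 0, -1, 0, 0, 0, 5, 0, 0, -4, 0, 0, 0, 5, 0, 0, -4, 0, 0, 0, 5, 0, 0, 0, 0, 0, 0, 5, 0, 0, 0, 0, 0, 0],
)

```text
time: 11.9
tool_pos: [0.5585, 0.1199, 0.1826]
tcp_rot: [-0.001, 3.141, 0.0]
wrist_force: [0.1, -0.9, -0.3]
width: 0.582
grip_force: 0.0
```

```bash
python3 - <<'E'
from h import *
c=cam("wrist"); s=read_state(); print(s['tool_pos'].round(4)); im=read_camera("wrist")
np.savez("w5.npz",*c); cv2.imwrite("pics/w5.png",im[:,:,::-1])
# expected outline of seated knob's head top
for z in(.106,.110): print(z,proj(c,[[.5614,.1203,z],[.5614-.016,.1203,z-.007],[.5614,.1203+.016,z-.007]]).round(1).tolist())
E
```

```text
[0.5585 0.1199 0.1826]
0.106 [[322.6, 219.6], [322.6, 195.2], [344.6, 216.6]]
0.11 [[322.7, 221.5], [322.6, 196.6], [345.0, 218.3]]
```

View pics/w5.png

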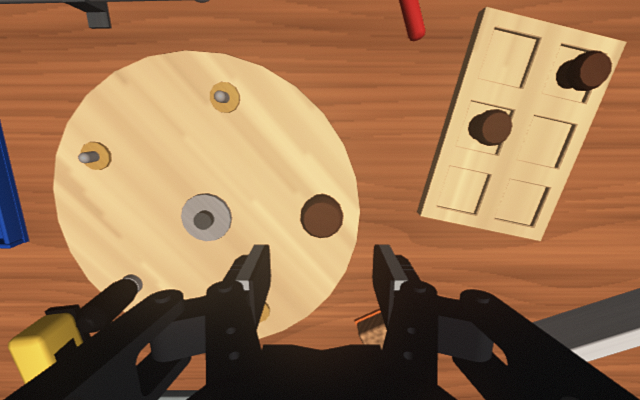

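Knob A is home on pin 2, seen at (322,216). Next, knob B.

move_arm(
  series=[5, 1.5, 5, 0, 0, 0, 0, 5, 1.5, 5, 0, 0, 0, 0, 5, 1.5, 5.1, 0, 0, 0, 0, 5, 1.5, 0, 0, 0, 0, 0, 5, 0, 0, 0, 0, 0, 0],
)

```text
time: 12.58
tool_pos: [0.4967, 0.2702, 0.1806]
tcp_rot: [0.003, -3.139, 0.003]
wrist_force: [0.2, -0.3, 0.9]
width: 0.585
grip_force: 0.0
```

move_arm(
  series=[5, 0, 0, 5, 0, 0, 0, 5, 0, 0, 5, 0, 0, 0, 5, 0, 0, 3.5, 0, 0, 0, 5, 0, 0, 1, 0, 0, 0, 5, 0, 0, 0, 0, 0, 0],
)

```text
time: 13.2
tool_pos: [0.4987, 0.2699, 0.037]
tcp_rot: [-0.001, -3.141, 0.001]
wrist_force: [0.4, -0.4, 0.1]
width: 0.584
grip_force: 0.0
```

move_arm(
  series=[5, 0, 0, 0.7, 0, 0, 0, 5, 0, 0, 0.6, 0, 0, 0, 5, 0, 0, 0, 0, 0, 0, 5, 0, 0, 0, 0, 0, 0],
)

```text
time: 13.7
tool_pos: [0.4987, 0.2711, 0.0246]
tcp_rot: [-0.001, 3.141, 0.0]
wrist_force: [0.2, 0.5, -0.3]
width: 0.585
grip_force: 0.0
```

move_arm(
  series=[0, 0, 0, 0, 0, 0, 0, 0, 0, 0, 0, 0, 0, 0, 0, 0, 0, 0, 0, 0, 0, 0, 0, 0, 0, 0, 0, 0],
  grip_force=30,
)

```text
time: 14.2
tool_pos: [0.4989, 0.2711, 0.0247]
tcp_rot: [-0.001, 3.141, 0.001]
wrist_force: [-1.4, -1.4, 4.0]
width: 0.36
grip_force: 29.8
```

move_arm(
  series=[0, 0, 0, -1, 0, 0, 0, 0, 0, 0, -5, 0, 0, 0, 0, 0, 0, -4, 0, 0, 0, 0, 0, 0, 0, 0, 0, 0, 0, 0, 0, 0, 0, 0, 0],
)

```text
time: 14.82
tool_pos: [0.498, 0.2706, 0.124]
tcp_rot: [0.001, -3.141, 0.001]
wrist_force: [-0.0, -0.8, -0.9]
width: 0.359
grip_force: 29.8
```

move_arm(
  series=[0, 0.4, -4.45, -1, 0, 0, 0, 0, 0.4, -4.45, 0, 0, 0, 0, 0, 0.4, -4.45, 0, 0, 0, 0, 0, 0.4, -4.45, 0, 0, 0, 0, 0, 0.5, -4.45, 1, 0, 0, 0],
)

```text
time: 15.45
tool_pos: [0.4765, 0.047, 0.123]
tcp_rot: [0.001, -3.14, 0.0]
wrist_force: [-0.2, 0.2, -0.6]
width: 0.358
grip_force: 29.9
```

move_arm(
  series=[0, 0, 0, 0, 0, 0, 0, 0, 0, 0, 0, 0, 0, 0, 0, 0, 0, 0, 0, 0, 0, 0, 0, 0, 0, 0, 0, 0],
)

```text
time: 15.95
tool_pos: [0.4778, 0.0493, 0.1243]
tcp_rot: [-0.003, 3.142, 0.0]
wrist_force: [1.0, 0.7, -0.8]
width: 0.36
grip_force: 30.0
```

```bash
cat >> h.py <<'E'
def topdisc(im): # im RGB; head's top face while gripped
    w=im[230:330,280:365].astype(int); m=((w[...,0]>85)&(w[...,0]<135)&(w[...,1]<85)&(w[...,2]<62)).astype(np.uint8)
    m=cv2.morphologyEx(m,cv2.MORPH_OPEN,np.ones((5,5)))
    n,l,st,ce=cv2.connectedComponentsWithStats(m,connectivity=4); i=1+np.argmax(st[1:,4]); return (ce[i]+[280,230]).round(1),st[i]
E
python3 - <<'E'
from h import *
for n in("w3","w4"): print(topdisc(cv2.imread(f"pics/{n}.png")[:,:,::-1]))
c=cam("wrist"); s=read_state(); print(s['tool_pos'].round(4)); im=read_camera("wrist"); print(topdisc(im))
cv2.imwrite("pics/w6.png",im[:,:,::-1]); crop(im,220,180,420,330,4,"w6c")
print(proj(c,[[.4771+d,.0481,.076] for d in(-.011,0)]).round(1).tolist())
E
```

```text
(array([324.3, 279.8]), array([  13,   20,   62,   59, 2810], dtype=int32))
(array([322.8, 281.4]), array([  13,   26,   62,   53, 2521], dtype=int32))
[0.4778 0.0493 0.1243]
(array([324.4, 272. ]), array([  12,    1,   64,   75, 3313], dtype=int32))
[[320.2, 211.6], [320.2, 228.7]]
```

View pics/w6c.png

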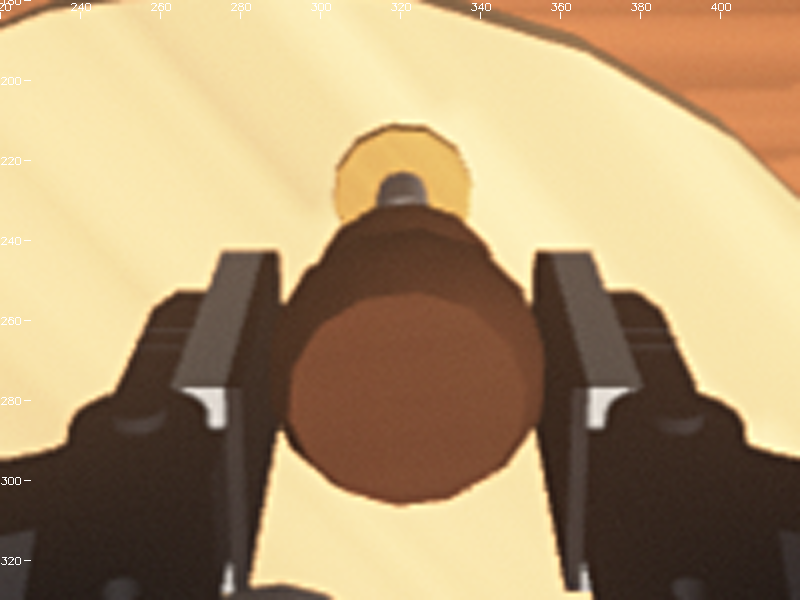

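Knob B sits about 1 mm forward in the grip, and pin 3's near rim is at (320.7,211). I'll shift −2 mm in x and −1 mm in y, then lower.

move_arm(
  series=[0, 0.2, -0.1, 0, 0, 0, 0, 0, 0, 0, 0.7, 0, 0, 0, 0, 0, 0, 0.6, 0, 0, 0, 0, 0, 0, 0.5, 0, 0, 0, 0, 0, 0, 0, 0, 0, 0],
)

```text
time: 16.62
tool_pos: [0.475, 0.0473, 0.1055]
tcp_rot: [0.0, -3.14, 0.0]
wrist_force: [0.2, 1.3, -0.3]
width: 0.36
grip_force: 30.0
```

move_arm(
  series=[0, 0, 0, 0.4, 0, 0, 0, 0, 0, 0, 0.4, 0, 0, 0, 0, 0, 0, 0.4, 0, 0, 0, 0, 0, 0, 0.2, 0, 0, 0, 0, 0, 0, 0, 0, 0, 0],
)

```text
time: 17.25
tool_pos: [0.4757, 0.0474, 0.0928]
tcp_rot: [0.001, -3.141, 0.0]
wrist_force: [-2.5, 0.2, 3.5]
width: 0.362
grip_force: 30.3
```

move_arm(
  series=[5, 0, 0, 0, 0, 0, 0, 5, 0, 0, 0, 0, 0, 0, 5, 0, 0, 0, 0, 0, 0, 5, 0, 0, -1, 0, 0, 0, 5, 0, 0, -4, 0, 0, 0],
)

```text
time: 17.88
tool_pos: [0.4733, 0.0473, 0.1408]
tcp_rot: [0.001, -3.136, 0.0]
wrist_force: [0.6, 0.3, -0.3]
width: 0.585
grip_force: 0.0
```

move_arm(
  series=[5, 0, 0, -4, 0, 0, 0, 5, 0.5, 5, 0, 0, 0, 0, 5, 0.5, 5, 0, 0, 0, 0, 5, 0.5, 5, 0, 0, 0, 0, 5, 0.5, 5, 0, 0, 0, 0],
)

```text
time: 18.5
tool_pos: [0.4556, 0.2491, 0.1833]
tcp_rot: [-0.0, 3.14, 0.001]
wrist_force: [0.5, -0.8, -0.1]
width: 0.585
grip_force: 0.0
```

move_arm(
  series=[5, 0.3, 5, 0, 0, 0, 0, 5, 0, 4.7, 0, 0, 0, 0, 5, 0, 0, 5, 0, 0, 0, 5, 0, 0, 5, 0, 0, 0, 5, 0, 0, 3.5, 0, 0, 0],
)

```text
time: 19.12
tool_pos: [0.4516, 0.3442, 0.0456]
tcp_rot: [0.002, -3.14, 0.002]
wrist_force: [-0.4, 0.2, -0.3]
width: 0.588
grip_force: 0.0
```

move_arm(
  series=[5, 0, 0, 1, 0, 0, 0, 5, 0, 0, 0, 0, 0, 0, 5, 0, 0, 0, 0, 0, 0],
)

```text
time: 19.5
tool_pos: [0.4541, 0.3454, 0.0394]
tcp_rot: [-0.0, 3.139, 0.003]
wrist_force: [0.7, 0.4, 1.3]
width: 0.584
grip_force: 0.0
```

move_arm(
  series=[5, 0.1, 0, 0.7, 0, 0, 0, 5, 0, 0, 0.6, 0, 0, 0, 5, 0, 0, 0, 0, 0, 0, 5, 0, 0, 0, 0, 0, 0],
)

```text
time: 20.0
tool_pos: [0.4514, 0.3444, 0.0242]
tcp_rot: [0.001, -3.141, 0.0]
wrist_force: [-0.0, -0.4, -0.1]
width: 0.585
grip_force: 0.0
```

move_arm(
  series=[0, 0, 0, 0, 0, 0, 0, 0, 0, 0, 0, 0, 0, 0, 0, 0, 0, 0, 0, 0, 0, 0, 0, 0, 0, 0, 0, 0],
  grip_force=30,
)

```text
time: 20.5
tool_pos: [0.4518, 0.3446, 0.0246]
tcp_rot: [-0.001, 3.141, 0.001]
wrist_force: [-0.1, -0.3, 1.5]
width: 0.363
grip_force: 29.7
```

move_arm(
  series=[0, 0, 0, -1, 0, 0, 0, 0, 0, 0, -5, 0, 0, 0, 0, 0, 0, -5, 0, 0, 0, 0, 0, 0, -2.5, 0, 0, 0, 0, -0.98, -5.7, 0, 0, 0, 0],
)

```text
time: 21.12
tool_pos: [0.4636, 0.2906, 0.1638]
tcp_rot: [-0.008, 3.134, 0.008]
wrist_force: [1.3, 0.2, 0.1]
width: 0.361
grip_force: 29.9
```

move_arm(
  series=[0, -0.98, -5.7, 0, 0, 0, 0, 0, -0.98, -5.7, 0, 0, 0, 0, 0, -0.98, -5.7, 0, 0, 0, 0, 0, -0.98, -5.7, 0, 0, 0, 0, 0, -0.98, -5.7, 0, 0, 0, 0],
)

```text
time: 21.75
tool_pos: [0.5104, 0.0006, 0.16]
tcp_rot: [-0.001, 3.141, 0.0]
wrist_force: [-0.3, 0.0, -0.0]
width: 0.361
grip_force: 29.9
```

move_arm(
  series=[0, -0.98, -5.7, 0, 0, 0, 0, 0, 0, 0, 2, 0, 0, 0, 0, 0, 0, 1.6, 0, 0, 0, 0, 0, 0, 0, 0, 0, 0, 0, 0, 0, 0, 0, 0, 0],
)

```text
time: 22.38
tool_pos: [0.5203, -0.0538, 0.1235]
tcp_rot: [-0.003, 3.142, 0.0]
wrist_force: [0.0, 0.2, -0.5]
width: 0.36
grip_force: 29.9
```

move_arm(
  series=[0, 0, 0, 0, 0, 0, 0, 0, 0, 0, 0, 0, 0, 0, 0, 0, 0, 0, 0, 0, 0],
)

```text
time: 22.75
tool_pos: [0.5205, -0.0544, 0.1236]
tcp_rot: [-0.001, 3.141, -0.0]
wrist_force: [0.4, 0.0, 0.1]
width: 0.365
grip_force: 29.9
```

```bash
python3 - <<'E'
from h import *
c=cam("wrist"); s=read_state(); print(s['tool_pos'].round(4)); im=read_camera("wrist"); print(topdisc(im))
cv2.imwrite("pics/w7.png",im[:,:,::-1]); crop(im,120,180,420,330,2.66,"w7c")
print(proj(c,[[.5203+d,-.0549,.076] for d in(-.011,0)]).round(1).tolist(),proj(c,[.4767,.0484,.106]))
E
```

```text
[ 0.5205 -0.0544  0.1236]
(array([324.6, 272.5]), array([  12,    2,   64,   74, 3310], dtype=int32))
[[321.5, 212.6], [321.5, 229.7]] [[535.04151904 166.49571399]]
```

View pics/w7.png

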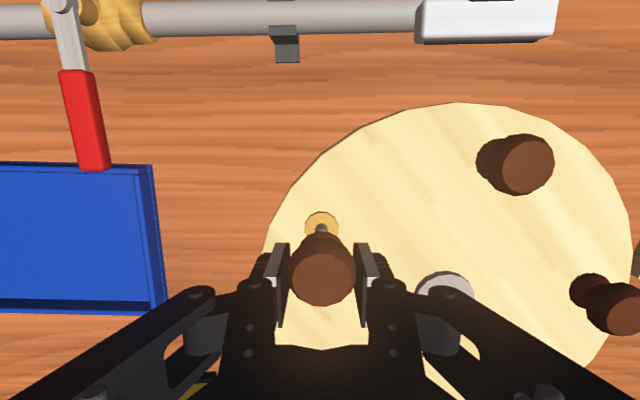

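Knob C is gripped with about 1 mm offset, and pin 4's near rim is at (321.5,211). I'll shift −1.8 mm in x and lower.

move_arm(
  series=[0, 0.18, -0.05, 0, 0, 0, 0, 0, 0, 0, 0.7, 0, 0, 0, 0, 0, 0, 0.6, 0, 0, 0, 0, 0, 0, 0.5, 0, 0, 0, 0, 0, 0, 0, 0, 0, 0],
)

```text
time: 23.42
tool_pos: [0.5178, -0.055, 0.1044]
tcp_rot: [0.001, -3.14, -0.0]
wrist_force: [1.1, 0.4, -0.5]
width: 0.364
grip_force: 29.9
```

move_arm(
  series=[0, 0, 0, 0.4, 0, 0, 0, 0, 0, 0, 0.4, 0, 0, 0, 0, 0, 0, 0.4, 0, 0, 0, 0, 0, 0, 0.1, 0, 0, 0, 0, 0, 0, 0, 0, 0, 0],
)

```text
time: 24.05
tool_pos: [0.5185, -0.0551, 0.0925]
tcp_rot: [-0.0, 3.141, -0.0]
wrist_force: [-0.7, 0.3, 3.2]
width: 0.359
grip_force: 30.2
```

move_arm(
  series=[5, 0, 0, 0, 0, 0, 0, 5, 0, 0, 0, 0, 0, 0, 5, 0, 0, 0, 0, 0, 0, 5, 0, 0, -1, 0, 0, 0, 5, 0, 0, -4, 0, 0, 0],
)

```text
time: 24.68
tool_pos: [0.5161, -0.0547, 0.1406]
tcp_rot: [0.001, -3.136, -0.001]
wrist_force: [0.9, -0.1, -0.2]
width: 0.588
grip_force: 0.0
```

move_arm(
  series=[5, 0, 0, -5, 0, 0, 0, 5, 0, 0, -5, 0, 0, 0, 5, 0, 0, 0, 0, 0, 0, 5, 0, 0, 0, 0, 0, 0, 5, 0, 0, 0, 0, 0, 0],
)

```text
time: 25.3
tool_pos: [0.5173, -0.0549, 0.2406]
tcp_rot: [0.0, -3.138, -0.001]
wrist_force: [-0.5, 0.4, 0.4]
width: 0.579
grip_force: 0.0
```

```bash
python3 - <<'E'
from h import *
c=cam("wrist"); s=read_state(); print(s['tool_pos'].round(4)); im=read_camera("wrist"); cv2.imwrite("pics/w8.png",im[:,:,::-1]); np.savez("w8.npz",*c)
def body(q,z0): # convex hull of knob model's projection, centre
    a=np.linspace(0,2*np.pi,60)
    pts=[[q[0]+r*np.cos(t),q[1]+r*np.sin(t),z0+h] for r,h in((.0125,0),(.016,.016),(.016,.026),(.0125,.030)) for t in a]
    x,y,w,h=cv2.boundingRect(proj(c,pts).astype(np.float32)); return x,y,x+w,y+h
for q in([.5612,.1203],[.4767,.0484],[.5196,-.0549]):
    print(q,[body(q,z) for z in(.076,.086)])
    x0,y0,x1,y1=body(q,.08); x0-=25;y0-=25;x1+=25;y1+=25
    w=im[max(0,y0):y1,max(0,x0):x1].astype(int); m=((w[...,0]<150)&(w[...,0]-w[...,2]>18)&(w[...,1]<100)).astype(np.uint8); m=cv2.morphologyEx(m,cv2.MORPH_OPEN,np.ones((3,3)))
    n,l,st,_=cv2.connectedComponentsWithStats(m); 
    if n>1: i=1+np.argmax(st[1:,4]); b=st[i]; print("  seen",b[0]+max(0,x0),b[1]+max(0,y0),b[0]+b[2]+max(0,x0),b[1]+b[3]+max(0,y0))
hs=cv2.cvtColor(im,cv2.COLOR_RGB2HSV); m=(((hs[...,0]<6)|(hs[...,0]>174))&(hs[...,1]>190)&(hs[...,2]>90)).astype(np.uint8); m[:, 300:]=0
n,l,st,ce=cv2.connectedComponentsWithStats(m); i=1+np.argmax(st[1:,4]); print("red",ce[i],st[i],atz(c,ce[i],.063))
E
```

```text
[ 0.5173 -0.0549  0.2406]
[0.5612, 0.1203] [(482, 219, 528, 257), (487, 222, 535, 262)]
  seen 482 221 524 256
[0.4767, 0.0484] [(418, 129, 461, 168), (421, 130, 466, 170)]
  seen 417 132 456 168
[0.5196, -0.0549] [(303, 178, 340, 215), (303, 180, 341, 219)]
  seen 305 181 338 214
red [173.03036053 123.00379507] [ 161   93   24   63 1054] [ 0.45527901 -0.19798053  0.063     ]
```

View pics/w8.png

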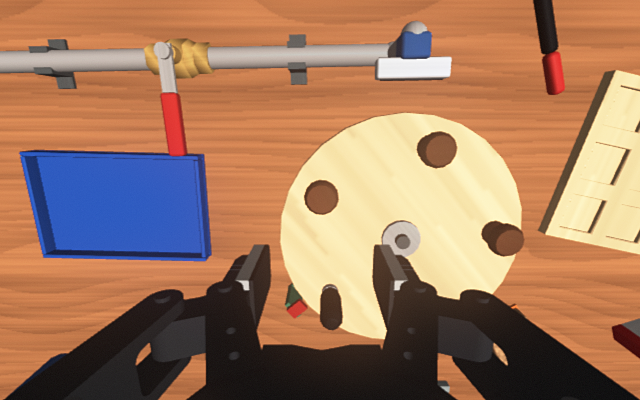

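All three knobs are home: their silhouettes match z = 0.076. The lever sleeve is at (173,123) and its stem at about (163,47). I'll get the hinge position numerically.

```bash
python3 - <<'E'
from h import *
f=np.load("w8.npz"); c=[f[k] for k in f.files]; T=cam("top")
print("stem",atz(c,(163,46),.064),"sleeve ends",atz(c,(168.5,94),.065),atz(c,(178,155),.062))
for y in(264,321,346,353,358): print(y,atz(T,(205+578/3.2,130+y/3.2),.065))
# two-view (w8,top) sleeve ends
print(tri([(c,(169,94)),(T,(385.4,230.3))]),tri([(c,(178,155)),(T,(385.3,212.5))]))
print(read_state()['tool_pos'])
E
```

```text
stem [ 0.38807871 -0.198121    0.064     ] sleeve ends [ 0.42905559 -0.19800006  0.065     ] [ 0.48597495 -0.1973707   0.062     ]
264 [ 0.48632849 -0.20085597  0.065     ]
321 [ 0.42693231 -0.2001627   0.065     ]
346 [ 0.40098202 -0.19985981  0.065     ]
353 [ 0.3937269  -0.19977513  0.065     ]
358 [ 0.3885476  -0.19971467  0.065     ]
(array([ 0.42777986, -0.20076972,  0.05749951]), [np.float64(0.7690671251725806), np.float64(0.7690671251724979)]) (array([ 0.4869778, -0.2016841,  0.0525362]), [np.float64(0.05740150984111504), np.float64(0.05740150984116819)])
[ 0.51726399 -0.05490848  0.2404274 ]
```

move_arm(
  series=[5, 2, -4.8, 0, 0, 0, 0, 5, 2, -4.8, 0, 0, 0, 0, 5, 2, -4.9, 0, 0, 0, 0, 5, 0, 0, 5, 0, 0, 0, 5, 0, 0, 5, 0, 0, 0],
)

```text
time: 25.98
tool_pos: [0.458, -0.201, 0.1407]
tcp_rot: [0.003, 3.141, -0.0]
wrist_force: [-0.2, -0.8, -0.1]
width: 0.586
grip_force: 0.0
```

move_arm(
  series=[5, 0, 0, 0, 0, 0, 0, 5, 0, 0, 5, 0, 0, 0, 5, 0, 0, 2.5, 0, 0, 0, 5, 0, 0, 1.3, 0, 0, 0, 5, 0, 0, 0, 0, 0, 0],
)

```text
time: 26.6
tool_pos: [0.459, -0.2001, 0.0548]
tcp_rot: [0.001, -3.142, -0.0]
wrist_force: [0.2, 0.4, 0.2]
width: 0.582
grip_force: 0.0
```

move_arm(
  series=[2.4, 0, 0, 0, 0, 0, 0, 2.4, 0, 0, 0, 0, 0, 0, 2.4, 0, 0, 0, 0, 0, 0],
)

```text
time: 26.98
tool_pos: [0.4591, -0.2004, 0.0552]
tcp_rot: [-0.0, 3.14, -0.001]
wrist_force: [-0.0, 0.3, -0.2]
width: 0.279
grip_force: 0.0
```

move_arm(
  series=[2.4, 0.04, -0.75, 0.2, 0, 0, 6, 2.4, 0.04, -0.75, 0, 0, 0, 6, 2.4, 0.04, -0.75, 0, 0, 0, 6, 2.4, 0.04, -0.75, 0, 0, 0, 6, 2.4, 0.04, -0.75, 0, 0, 0, 6],
)

```text
time: 27.6
tool_pos: [0.4492, -0.2359, 0.0526]
tcp_rot: [0.818, 3.033, 0.001]
wrist_force: [0.3, 2.4, -0.6]
width: 0.284
grip_force: 1.1
```

move_arm(
  series=[2.4, 0.04, -0.75, 0, 0, 0, 6, 2.4, 0.04, -0.75, 0, 0, 0, 6, 2.4, 0.04, -0.75, 0, 0, 0, 6, 2.4, 0.04, -0.75, 0, 0, 0, 6, 2.4, 0.04, -0.75, 0, 0, 0, 6],
)

```text
time: 28.22
tool_pos: [0.4227, -0.2619, 0.0526]
tcp_rot: [1.575, 2.718, 0.001]
wrist_force: [1.5, 2.8, -1.4]
width: 0.28
grip_force: 1.0
```

move_arm(
  series=[2.4, 0.04, -0.75, 0, 0, 0, 6, 2.4, 0.04, -0.75, 0, 0, 0, 6, 2.4, 0.04, -0.75, 0, 0, 0, 6, 2.4, 0.04, -0.75, 0, 0, 0, 6, 2.4, 0.04, -0.75, 0, 0, 0, 6],
)

```text
time: 28.85
tool_pos: [0.3872, -0.2718, 0.0527]
tcp_rot: [2.224, 2.217, 0.002]
wrist_force: [1.6, 1.2, 0.3]
width: 0.285
grip_force: 1.0
```

move_arm(
  series=[2.4, 0, -0.2, 0, 0, 0, 0, 2.4, 0, 0, 0, 0, 0, 0, 2.4, 0, 0, 0, 0, 0, 0],
)

```text
time: 29.22
tool_pos: [0.3867, -0.2719, 0.0529]
tcp_rot: [2.219, 2.219, 0.004]
wrist_force: [6.1, 2.5, -3.7]
width: 0.283
grip_force: 3.2
```

The lever is at its stop, with the force rising at the end. I'll rise, go to the handle, and check the lever in the top camera numerically.

move_arm(
  series=[5, 0, 0.2, 0, 0, 0, 0, 5, 0, 0, 0, 0, 0, 0, 5, 0, 0, -4, 0, 0, 0, 5, 0, 0, -5, 0, 0, 0, 5, 0, 0, -4, 0, 0, 0],
)

```text
time: 29.85
tool_pos: [0.3867, -0.2721, 0.1842]
tcp_rot: [2.22, 2.221, -0.0]
wrist_force: [0.1, -0.3, 0.3]
width: 0.582
grip_force: 0.0
```

move_arm(
  series=[5, 3.77, 4.08, 0, 0, 0, 0, 5, 3.77, 4.08, 0, 0, 0, 0, 5, 3.77, 4.08, 0, 0, 0, 0, 5, 3.77, 4.08, 0, 0, 0, 0, 5, 0, 0, 0, 0, 0, 0],
)

```text
time: 30.48
tool_pos: [0.552, -0.1186, 0.1823]
tcp_rot: [2.216, 2.227, 0.001]
wrist_force: [-0.1, -0.9, -0.2]
width: 0.589
grip_force: 0.0
```

```bash
python3 - <<'E'
from h import *
s=read_state(); print(s['tool_pos'].round(4),s['tcp_rot'].round(3))
T=cam("top"); im=read_camera("top"); hs=cv2.cvtColor(im,cv2.COLOR_RGB2HSV)
red=(((hs[...,0]<6)|(hs[...,0]>174))&(hs[...,1]>170)&(hs[...,2]>90)).astype(np.uint8)
n,l,st,ce=cv2.connectedComponentsWithStats(red[200:260,370:450]); 
for i in range(1,n):
    if st[i,4]>20: print("lever red",ce[i]+[370,200],st[i],atz(T,ce[i]+[370,200],.065))
c=cam("wrist"); np.savez("w9.npz",*c); w=read_camera("wrist"); cv2.imwrite("pics/w9.png",w[:,:,::-1])
a=np.linspace(0,6.28,40); h=[.6316,-.0457]
print("handle expected top",proj(c,[h[0],h[1],.130]),"foot",proj(c,[h[0],h[1],.078]))
d=(w.max(2)<60).astype(np.uint8); n,l,st,ce=cv2.connectedComponentsWithStats(d)
for i in range(1,n):
    if st[i,4]>150: print(ce[i].round(1),st[i])
E
```

```text
[ 0.552  -0.1186  0.1823] [2.216e+00 2.227e+00 1.000e-03]
lever red [405.86764706 240.61764706] [28 39 17  5 68] [ 0.3926061  -0.26718553  0.065     ]
handle expected top [[463.24567655 105.39185035]] foot [[431.86253607 108.07900642]]
[112.4  20.3] [107   0  12  43 167]
[603.3 117.7] [ 574    0   62  234 1255]
[68.9 15.9] [ 52   8  28  14 173]
[162.4 148. ] [156 139  14  20 200]
[481.5 229.9] [461 218  67  38 353]
[620.5 256.6] [600 244  40  25 259]
[321. 351.] [    5   246   634   154 44657]
```

```bash
python3 - <<'E'
from h import *
w=cv2.imread("pics/w9.png")[:,:,::-1]; f=np.load("w9.npz"); c=[f[k] for k in f.files]
r=w[70:150,400:520].astype(int); 
print(r[::8,::8].max(2))
for t in(60,75,90):
    d=(r.max(2)<t).astype(np.uint8); n,l,st,ce=cv2.connectedComponentsWithStats(d); i=1+np.argmax(st[1:,4]); m=l==i; ys,xs=np.nonzero(m); print(t,st[i]+[400,70,0,0,0],ce[i]+[400,70])
a=np.linspace(0,6.28,60); P=proj(c,[[.6316+.011*np.cos(t),-.0457+.011*np.sin(t),z] for z in(.078,.130) for t in a]); print("model box",P.min(0),P.max(0))
E
```

```text
[[252 251 251 253 254 254 251 250 250 251 251 251 252 252 208]
 [252 252 253 253 253 250 250 251 251 251 252 253 251 220 203]
 [252 253 253 251 250 250 251 253 252 252 252 251 253 214 199]
 [252 253 251 250 147  85  87  84  81 255 251 251 211 209 198]
 [252 251 250  88  87  85  83  85  79  67 251 195 216 204 199]
 [251 250 253  90  86  83  78  81  79  67 251 195 219 204 193]
 [250 251 252  86  85  80  76  71  66 254 205 195 217 208 189]
 [251 252 252 253 255 255 255 255 252 207 204 196 216 208 192]
 [252 252 253 252 251 251 252 252 203 203 199 213 213 198 204]
 [253 253 252 251 251 252 226 188 208 197 189 213 210 189 200]]
60 [463 112   9  10  12] [467.33333333 117.        ]
75 [434  91  40  34 226] [460.89380531 115.33628319]
90 [ 421   90   53   35 1449] [448.49689441 107.56590752]
model box [416.63649322  84.61270458] [482.91637616 125.48217392]
```

The handle's dark outline fits the model within about 1.5 mm, and the lever reads about 1.5 rad (open). Going to grip the handle.

move_arm(
  series=[5, 3.7, 4.1, 0, 0, 0, 0, 5, 3.7, 4.05, 0, 0, 0, 0, 5, 0, 0, 0, 0, 0, 0, 5, 0, 0, 0, 0, 0, 0, 5, 0, 0, 0, 0, 0, 0],
)

```text
time: 31.2
tool_pos: [0.63, -0.0484, 0.1821]
tcp_rot: [-2.223, -2.219, 0.002]
wrist_force: [-0.8, -0.3, 0.2]
width: 0.584
grip_force: 0.0
```

move_arm(
  series=[5, 0, 0, 4, 0, 0, 0, 5, 0, 0, 3, 0, 0, 0, 5, 0, 0, 1.2, 0, 0, 0, 5, 0, 0, 0, 0, 0, 0, 5, 0, 0, 0, 0, 0, 0],
)

```text
time: 31.82
tool_pos: [0.6324, -0.0473, 0.102]
tcp_rot: [2.22, 2.22, 0.003]
wrist_force: [0.8, -0.1, -0.4]
width: 0.582
grip_force: 0.0
```

move_arm(
  series=[0, 0, 0, 0, 0, 0, 0, 0, 0, 0, 0, 0, 0, 0, 0, 0, 0, 0, 0, 0, 0, 0, 0, 0, 0, 0, 0, 0, 0, 0, 0, 0, 0, 0, 0],
  grip_force=25,
)

```text
time: 32.45
tool_pos: [0.6319, -0.0469, 0.1017]
tcp_rot: [2.22, 2.221, 0.001]
wrist_force: [-2.3, 0.7, 6.1]
width: 0.249
grip_force: 25.7
```

```bash
python3 - <<'E'
import numpy as np
th=np.deg2rad(-49.25+4*np.arange(91)); P=9.5*np.c_[np.sin(th),np.cos(th)]  # tool x=+y, tool y=+x
Q=np.round(P-P[0],2); d=np.diff(Q,axis=0)
for i in range(0,90,5): print(i//5+1,' | '.join(f"{a:.2f} {b:.2f}" for a,b in d[i:i+5]))
E
```

```text
1 0.45 0.49 | 0.48 0.45 | 0.52 0.42 | 0.54 0.38 | 0.56 0.35
2 0.59 0.30 | 0.61 0.26 | 0.63 0.22 | 0.64 0.18 | 0.65 0.13
3 0.66 0.08 | 0.66 0.04 | 0.66 -0.01 | 0.66 -0.06 | 0.66 -0.10
4 0.65 -0.14 | 0.63 -0.20 | 0.62 -0.23 | 0.60 -0.28 | 0.58 -0.32
5 0.56 -0.36 | 0.53 -0.39 | 0.51 -0.44 | 0.47 -0.46 | 0.43 -0.50
6 0.40 -0.53 | 0.37 -0.55 | 0.32 -0.58 | 0.29 -0.60 | 0.24 -0.62
7 0.19 -0.63 | 0.15 -0.65 | 0.11 -0.65 | 0.06 -0.66 | 0.02 -0.67
8 -0.04 -0.66 | -0.07 -0.66 | -0.13 -0.65 | -0.17 -0.64 | -0.21 -0.63
9 -0.26 -0.61 | -0.29 -0.59 | -0.34 -0.57 | -0.38 -0.55 | -0.42 -0.51
10 -0.45 -0.49 | -0.48 -0.45 | -0.51 -0.42 | -0.54 -0.39 | -0.57 -0.34
11 -0.59 -0.30 | -0.61 -0.27 | -0.63 -0.21 | -0.64 -0.18 | -0.65 -0.13
12 -0.65 -0.08 | -0.67 -0.04 | -0.66 0.01 | -0.66 0.05 | -0.66 0.11
13 -0.64 0.14 | -0.64 0.19 | -0.62 0.24 | -0.60 0.28 | -0.58 0.31
14 -0.56 0.36 | -0.53 0.40 | -0.50 0.43 | -0.47 0.47 | -0.44 0.50
15 -0.40 0.53 | -0.36 0.55 | -0.33 0.58 | -0.28 0.60 | -0.24 0.62
16 -0.20 0.63 | -0.15 0.65 | -0.11 0.65 | -0.06 0.66 | -0.01 0.66
17 0.03 0.67 | 0.08 0.65 | 0.12 0.66 | 0.17 0.64 | 0.21 0.62
18 0.26 0.62 | 0.30 0.59 | 0.34 0.57 | 0.37 0.54 | 0.42 0.52
```

First three calls, to watch the force.

move_arm(
  series=[0, 0.45, 0.49, 0, 0, 0, 0, 0, 0.48, 0.45, 0, 0, 0, 0, 0, 0.52, 0.42, 0, 0, 0, 0, 0, 0.54, 0.38, 0, 0, 0, 0, 0, 0.56, 0.35, 0, 0, 0, 0],
)

```text
time: 33.08
tool_pos: [0.6522, -0.0212, 0.1017]
tcp_rot: [2.221, 2.222, -0.0]
wrist_force: [-3.6, 0.4, 8.6]
width: 0.25
grip_force: 25.9
```

move_arm(
  series=[0, 0.59, 0.3, 0, 0, 0, 0, 0, 0.61, 0.26, 0, 0, 0, 0, 0, 0.63, 0.22, 0, 0, 0, 0, 0, 0.64, 0.18, 0, 0, 0, 0, 0, 0.65, 0.13, 0, 0, 0, 0],
)

```text
time: 33.7
tool_pos: [0.6627, 0.0097, 0.1017]
tcp_rot: [-2.22, -2.222, 0.002]
wrist_force: [-5.5, -1.3, 8.8]
width: 0.25
grip_force: 26.0
```

move_arm(
  series=[0, 0.66, 0.08, 0, 0, 0, 0, 0, 0.66, 0.04, 0, 0, 0, 0, 0, 0.66, -0.01, 0, 0, 0, 0, 0, 0.66, -0.06, 0, 0, 0, 0, 0, 0.66, -0.1, 0, 0, 0, 0],
)

```text
time: 34.33
tool_pos: [0.6621, 0.0422, 0.1017]
tcp_rot: [2.22, 2.222, -0.003]
wrist_force: [-4.4, -2.7, 8.5]
width: 0.251
grip_force: 26.0
```

Forces are small; I continue round.

move_arm(
  series=[0, 0.65, -0.14, 0, 0, 0, 0, 0, 0.63, -0.2, 0, 0, 0, 0, 0, 0.62, -0.23, 0, 0, 0, 0, 0, 0.6, -0.28, 0, 0, 0, 0, 0, 0.58, -0.32, 0, 0, 0, 0],
)

```text
time: 34.95
tool_pos: [0.6507, 0.0724, 0.1017]
tcp_rot: [2.219, 2.221, -0.003]
wrist_force: [-3.6, -3.9, 8.2]
width: 0.248
grip_force: 26.0
```

move_arm(
  series=[0, 0.56, -0.36, 0, 0, 0, 0, 0, 0.53, -0.39, 0, 0, 0, 0, 0, 0.51, -0.44, 0, 0, 0, 0, 0, 0.47, -0.46, 0, 0, 0, 0, 0, 0.43, -0.5, 0, 0, 0, 0],
)

```text
time: 35.58
tool_pos: [0.6297, 0.0971, 0.1017]
tcp_rot: [2.218, 2.221, -0.002]
wrist_force: [-1.9, -5.6, 6.8]
width: 0.248
grip_force: 25.9
```

move_arm(
  series=[0, 0.4, -0.53, 0, 0, 0, 0, 0, 0.37, -0.55, 0, 0, 0, 0, 0, 0.32, -0.58, 0, 0, 0, 0, 0, 0.29, -0.6, 0, 0, 0, 0, 0, 0.24, -0.62, 0, 0, 0, 0],
)

```text
time: 36.2
tool_pos: [0.6016, 0.1133, 0.1017]
tcp_rot: [2.218, 2.22, 0.0]
wrist_force: [-0.1, -5.4, 5.4]
width: 0.25
grip_force: 25.7
```

move_arm(
  series=[0, 0.19, -0.63, 0, 0, 0, 0, 0, 0.15, -0.65, 0, 0, 0, 0, 0, 0.11, -0.65, 0, 0, 0, 0, 0, 0.06, -0.66, 0, 0, 0, 0, 0, 0.02, -0.67, 0, 0, 0, 0],
)

```text
time: 36.83
tool_pos: [0.5695, 0.1193, 0.1017]
tcp_rot: [2.218, 2.22, 0.003]
wrist_force: [1.8, -5.5, 5.5]
width: 0.251
grip_force: 25.7
```

move_arm(
  series=[0, -0.04, -0.66, 0, 0, 0, 0, 0, -0.07, -0.66, 0, 0, 0, 0, 0, -0.13, -0.65, 0, 0, 0, 0, 0, -0.17, -0.64, 0, 0, 0, 0, 0, -0.21, -0.63, 0, 0, 0, 0],
)

```text
time: 37.45
tool_pos: [0.5372, 0.1139, 0.1017]
tcp_rot: [2.219, 2.22, 0.005]
wrist_force: [2.3, -2.6, 5.2]
width: 0.251
grip_force: 25.7
```

move_arm(
  series=[0, -0.26, -0.61, 0, 0, 0, 0, 0, -0.29, -0.59, 0, 0, 0, 0, 0, -0.34, -0.57, 0, 0, 0, 0, 0, -0.38, -0.55, 0, 0, 0, 0, 0, -0.42, -0.51, 0, 0, 0, 0],
)

```text
time: 38.08
tool_pos: [0.5087, 0.0978, 0.1016]
tcp_rot: [2.22, 2.221, 0.006]
wrist_force: [1.4, 0.7, 6.0]
width: 0.249
grip_force: 25.7
```

move_arm(
  series=[0, -0.45, -0.49, 0, 0, 0, 0, 0, -0.48, -0.45, 0, 0, 0, 0, 0, -0.51, -0.42, 0, 0, 0, 0, 0, -0.54, -0.39, 0, 0, 0, 0, 0, -0.57, -0.34, 0, 0, 0, 0],
)

```text
time: 38.7
tool_pos: [0.4871, 0.0727, 0.1016]
tcp_rot: [-2.221, -2.221, -0.005]
wrist_force: [-1.6, 3.0, 8.7]
width: 0.252
grip_force: 25.9
```

move_arm(
  series=[0, -0.59, -0.3, 0, 0, 0, 0, 0, -0.61, -0.27, 0, 0, 0, 0, 0, -0.63, -0.21, 0, 0, 0, 0, 0, -0.64, -0.18, 0, 0, 0, 0, 0, -0.65, -0.13, 0, 0, 0, 0],
)

```text
time: 39.33
tool_pos: [0.4753, 0.0415, 0.1016]
tcp_rot: [-2.22, -2.22, -0.003]
wrist_force: [-3.9, 3.6, 11.3]
width: 0.248
grip_force: 26.3
```

move_arm(
  series=[0, -0.65, -0.08, 0, 0, 0, 0, 0, -0.67, -0.04, 0, 0, 0, 0, 0, -0.66, 0.01, 0, 0, 0, 0, 0, -0.66, 0.05, 0, 0, 0, 0, 0, -0.66, 0.11, 0, 0, 0, 0],
)

```text
time: 39.95
tool_pos: [0.4752, 0.008, 0.1016]
tcp_rot: [-2.219, -2.22, 0.0]
wrist_force: [-6.5, 0.7, 15.1]
width: 0.249
grip_force: 26.6
```

move_arm(
  series=[0, -0.64, 0.14, 0, 0, 0, 0, 0, -0.64, 0.19, 0, 0, 0, 0, 0, -0.62, 0.24, 0, 0, 0, 0, 0, -0.6, 0.28, 0, 0, 0, 0, 0, -0.58, 0.31, 0, 0, 0, 0],
)

```text
time: 40.58
tool_pos: [0.4866, -0.0235, 0.1016]
tcp_rot: [-2.219, -2.221, 0.002]
wrist_force: [-7.4, -1.9, 14.6]
width: 0.244
grip_force: 26.6
```

move_arm(
  series=[0, -0.56, 0.36, 0, 0, 0, 0, 0, -0.53, 0.4, 0, 0, 0, 0, 0, -0.5, 0.43, 0, 0, 0, 0, 0, -0.47, 0.47, 0, 0, 0, 0, 0, -0.44, 0.5, 0, 0, 0, 0],
)

```text
time: 41.2
tool_pos: [0.5086, -0.0493, 0.1016]
tcp_rot: [-2.22, -2.222, 0.003]
wrist_force: [-5.4, -4.9, 13.0]
width: 0.245
grip_force: 26.5
```

move_arm(
  series=[0, -0.4, 0.53, 0, 0, 0, 0, 0, -0.36, 0.55, 0, 0, 0, 0, 0, -0.33, 0.58, 0, 0, 0, 0, 0, -0.28, 0.6, 0, 0, 0, 0, 0, -0.24, 0.62, 0, 0, 0, 0],
)

```text
time: 41.82
tool_pos: [0.5381, -0.0657, 0.1016]
tcp_rot: [2.22, 2.222, -0.002]
wrist_force: [-3.2, -5.1, 10.1]
width: 0.251
grip_force: 26.3
```

move_arm(
  series=[0, -0.2, 0.63, 0, 0, 0, 0, 0, -0.15, 0.65, 0, 0, 0, 0, 0, -0.11, 0.65, 0, 0, 0, 0, 0, -0.06, 0.66, 0, 0, 0, 0, 0, -0.01, 0.66, 0, 0, 0, 0],
)

```text
time: 42.45
tool_pos: [0.5712, -0.0708, 0.1016]
tcp_rot: [2.219, 2.221, -0.0]
wrist_force: [-1.9, -3.5, 8.9]
width: 0.25
grip_force: 26.0
```

move_arm(
  series=[0, 0.03, 0.67, 0, 0, 0, 0, 0, 0.08, 0.65, 0, 0, 0, 0, 0, 0.12, 0.66, 0, 0, 0, 0, 0, 0.17, 0.64, 0, 0, 0, 0, 0, 0.21, 0.62, 0, 0, 0, 0],
)

```text
time: 43.08
tool_pos: [0.6039, -0.0641, 0.1017]
tcp_rot: [2.22, 2.221, 0.001]
wrist_force: [-1.2, -1.6, 7.2]
width: 0.239
grip_force: 25.9
```

move_arm(
  series=[0, 0.26, 0.62, 0, 0, 0, 0, 0, 0.3, 0.59, 0, 0, 0, 0, 0, 0.34, 0.57, 0, 0, 0, 0, 0, 0.37, 0.54, 0, 0, 0, 0, 0, 0.42, 0.52, 0, 0, 0, 0],
)

```text
time: 43.7
tool_pos: [0.6321, -0.0466, 0.1017]
tcp_rot: [2.22, 2.221, 0.002]
wrist_force: [-1.8, -2.0, 9.0]
width: 0.243
grip_force: 25.9
```

move_arm(
  series=[0, 0, 0, 0, 0, 0, 0, 0, 0, 0, 0, 0, 0, 0, 0, 0, 0, 0, 0, 0, 0, 0, 0, 0, 0, 0, 0, 0, 0, 0, 0, 0, 0, 0, 0],
)

```text
time: 44.32
tool_pos: [0.6327, -0.046, 0.1017]
tcp_rot: [2.22, 2.221, 0.005]
wrist_force: [1.4, 0.8, 5.8]
width: 0.253
grip_force: 25.8
```

The turn is done. I'll release, rise, check the knobs and lever from the cameras while passing, and approach the lever.

move_arm(
  series=[5, 0, 0, 0, 0, 0, 0, 5, 0, 0, 0, 0, 0, 0, 5, 0, 0, 0, 0, 0, 0, 5, 0, 0, -4, 0, 0, 0, 5, 0, 0, -4.3, 0, 0, 0],
)

```text
time: 44.95
tool_pos: [0.6301, -0.0467, 0.1825]
tcp_rot: [-2.219, -2.22, 0.003]
wrist_force: [1.0, -0.6, -0.0]
width: 0.587
grip_force: 0.0
```

move_arm(
  series=[5, -3.22, -3.5, 0, 0, 0, 0, 5, -3.22, -3.5, 0, 0, 0, 0, 5, -3.22, -3.5, 0, 0, 0, 0, 5, -3.22, -3.5, 0, 0, 0, 0, 5, -3.22, -3.5, 0, 0, 0, 0],
)

```text
time: 45.58
tool_pos: [0.455, -0.2087, 0.183]
tcp_rot: [-2.221, -2.222, 0.0]
wrist_force: [-1.3, 0.1, 0.4]
width: 0.586
grip_force: 0.0
```

move_arm(
  series=[5, -3.22, -3.5, 0, 0, 0, 0, 5, -3.22, -3.5, 0, 0, 0, 0, 5, 0, 0, 0, 0, 0, 0, 5, 0, 0, 0, 0, 0, 0, 5, 0, 0, 0, 0, 0, 0],
)

```text
time: 46.2
tool_pos: [0.3871, -0.2717, 0.1832]
tcp_rot: [-2.22, -2.223, -0.001]
wrist_force: [0.5, 0.8, -0.8]
width: 0.588
grip_force: 0.0
```

```bash
python3 - <<'E'
from h import *
s=read_state(); print(s['tool_pos'].round(4),s['tcp_rot'].round(3))
T=cam("top"); im=read_camera("top"); cv2.imwrite("pics/top1.png",im[:,:,::-1])
w=im[140:235,275:365].astype(int); d=(w.max(2)<120).astype(np.uint8); n,l,st,ce=cv2.connectedComponentsWithStats(d)
for i in range(1,n):
    if st[i,4]>12: print((ce[i]+[275,140]).round(1),st[i,2:],atz(T,ce[i]+[275,140],.106).round(4))
print("tray"); hs=cv2.cvtColor(im,cv2.COLOR_RGB2HSV); b=((hs[...,0]>105)&(hs[...,0]<130)&(hs[...,1]>150)).astype(np.uint8); b[:, :360]=0;b[260:]=0
n,l,st,ce=cv2.connectedComponentsWithStats(b); i=1+np.argmax(st[1:,4]); print(st[i],ce[i])
E
```

```text
[ 0.3871 -0.2717  0.1832] [-2.220e+00 -2.223e+00 -1.000e-03]
[276.8 146.4] [ 5 10 18] [0.7017 0.1599 0.106 ]
[303.8 141.7] [ 8  4 19] [0.7173 0.0716 0.106 ]
[327.7 142.4] [29  6 66] [ 0.715 -0.007  0.106]
[347.9 150.6] [19  5 39] [ 0.6876 -0.0731  0.106 ]
[350.4 163. ] [12  7 48] [ 0.6467 -0.0808  0.106 ]
[339.  166.7] [ 7  8 45] [ 0.6346 -0.0435  0.106 ]
[317.5 187. ] [ 4  5 20] [0.5678 0.0268 0.106 ]
[289. 190.] [ 9  9 69] [0.5581 0.1196 0.106 ]
[343.  200.8] [ 9  9 69] [ 0.5227 -0.0562  0.106 ]
[312.3 215. ] [10  9 74] [0.4765 0.0438 0.106 ]
[344.5 231.6] [ 55   8 197] [ 0.4227 -0.0605  0.106 ]
[288.3 232. ] [ 34   5 102] [0.4215 0.1215 0.106 ]
tray
[ 382  175   58   38 2047] [410.39863214 193.83292623]
```

The knobs are all on their pins and the table is about 2° past the pointer, well within tolerance. The tray hasn't moved. Shutting the valve.

move_arm(
  series=[5, 0, 0, 5, 0, 0, 0, 5, 0, 0, 5, 0, 0, 0, 5, 0, 0, 2, 0, 0, 0, 5, 0, 0, 1, 0, 0, 0, 5, 0, 0, 0, 0, 0, 0],
)

```text
time: 46.88
tool_pos: [0.3868, -0.272, 0.0531]
tcp_rot: [-2.219, -2.223, 0.0]
wrist_force: [0.7, -0.2, 1.0]
width: 0.585
grip_force: 0.0
```

move_arm(
  series=[2.4, 0, 0, 0, 0, 0, 0, 2.4, 0, 0, 0, 0, 0, 0, 2.4, 0, 0, 0, 0, 0, 0],
)

```text
time: 47.25
tool_pos: [0.387, -0.2729, 0.0541]
tcp_rot: [2.22, 2.22, 0.0]
wrist_force: [1.1, -0.2, -0.3]
width: 0.283
grip_force: 0.4
```

move_arm(
  series=[2.4, 0.04, 0.75, 0, 0, 0, -6, 2.4, 0.04, 0.75, 0, 0, 0, -6, 2.4, 0.04, 0.75, 0, 0, 0, -6, 2.4, 0.04, 0.75, 0, 0, 0, -6, 2.4, 0.04, 0.75, 0, 0, 0, -6],
)

```text
time: 47.88
tool_pos: [0.4223, -0.2635, 0.0537]
tcp_rot: [1.565, 2.723, -0.002]
wrist_force: [-1.3, -1.8, 0.1]
width: 0.284
grip_force: 1.1
```

move_arm(
  series=[2.4, 0.04, 0.75, 0, 0, 0, -6, 2.4, 0.04, 0.75, 0, 0, 0, -6, 2.4, 0.04, 0.75, 0, 0, 0, -6, 2.4, 0.04, 0.75, 0, 0, 0, -6, 2.4, 0.04, 0.75, 0, 0, 0, -6],
)

```text
time: 48.5
tool_pos: [0.4491, -0.2374, 0.0539]
tcp_rot: [0.807, 3.034, -0.002]
wrist_force: [0.3, -3.0, -0.5]
width: 0.28
grip_force: 1.2
```

move_arm(
  series=[2.4, 0.04, 0.75, 0, 0, 0, -6, 2.4, 0.04, 0.75, 0, 0, 0, -6, 2.4, 0.04, 0.75, 0, 0, 0, -6, 2.4, 0.04, 0.75, 0, 0, 0, -6, 2.4, 0.04, 0.75, 0, 0, 0, -6],
)

```text
time: 49.12
tool_pos: [0.4592, -0.2014, 0.0541]
tcp_rot: [-0.006, 3.139, -0.003]
wrist_force: [1.1, -2.1, -1.3]
width: 0.279
grip_force: 1.1
```

move_arm(
  series=[2.4, 0, 0.25, 0, 0, 0, 0, 2.4, 0, 0, 0, 0, 0, 0, 2.4, 0, 0, 0, 0, 0, 0],
)

```text
time: 49.5
tool_pos: [0.4582, -0.1984, 0.0535]
tcp_rot: [0.001, 3.141, -0.0]
wrist_force: [1.6, -1.6, -0.0]
width: 0.28
grip_force: 0.8
```

move_arm(
  series=[2.4, 0, 0.2, 0, 0, 0, 0, 2.4, 0, 0, 0, 0, 0, 0, 3.5, 0, -0.3, 0, 0, 0, 0, 3.5, 0, 0, 0, 0, 0, 0, 3.5, 0, 0, -3, 0, 0, 0],
)

```text
time: 50.12
tool_pos: [0.4551, -0.1975, 0.0807]
tcp_rot: [0.0, -3.135, -0.006]
wrist_force: [0.6, 0.5, 1.0]
width: 0.411
grip_force: 0.0
```

move_arm(
  series=[5, 0, 0, -5.3, 0, 0, 0, 5, 0, 0, -5.3, 0, 0, 0, 5, 0, 0, -5, 0, 0, 0, 5, -3, 5, 0, 0, 0, 0, 5, -3, 5, 0, 0, 0, 0],
)

```text
time: 50.75
tool_pos: [0.5187, -0.0985, 0.2405]
tcp_rot: [0.004, 3.14, -0.0]
wrist_force: [1.2, -0.4, 0.5]
width: 0.587
grip_force: 0.0
```

move_arm(
  series=[5, 0, 4.2, 0, 0, 0, 0, 5, 0, 0, 0, 0, 0, 0, 5, 0, 0, 0, 0, 0, 0, 5, 0, 0, 0, 0, 0, 0, 5, 0, 0, 0, 0, 0, 0],
)

```text
time: 51.38
tool_pos: [0.5178, -0.058, 0.2392]
tcp_rot: [-0.002, -3.141, 0.0]
wrist_force: [-0.7, -0.6, -1.2]
width: 0.586
grip_force: 0.0
```

```bash
cat >> h.py <<'E'
from scipy.optimize import minimize
def kbox(c,q,z0):
    a=np.linspace(0,2*np.pi,60)
    p=proj(c,[[q[0]+r*np.cos(t),q[1]+r*np.sin(t),z0+h] for r,h in((.0125,0),(.016,.017),(.016,.026),(.0125,.030)) for t in a]); return np.r_[p.min(0),p.max(0)]
def seen(im,c,q,z0,pad=18):
    b=kbox(c,q,z0); x0,y0,x1,y1=[int(v) for v in b+[-pad,-pad,pad,pad]]; x0=max(x0,0);y0=max(y0,0)
    w=im[y0:y1,x0:x1].astype(int); m=((w[...,0]<150)&(w[...,0]-w[...,2]>18)&(w[...,1]<100)).astype(np.uint8); m=cv2.morphologyEx(m,cv2.MORPH_OPEN,np.ones((3,3)))
    n,l,st,_=cv2.connectedComponentsWithStats(m); i=1+np.argmax(st[1:,4]); b=st[i]; return np.array([b[0]+x0,b[1]+y0,b[0]+b[2]+x0,b[1]+b[3]+y0])
def fitk(im,c,q,z0):
    s=seen(im,c,q,z0); ce=lambda b:(b[:2]+b[2:])/2
    r=minimize(lambda x:np.sum((ce(kbox(c,x,z0))-ce(s))**2),q,method="Nelder-Mead",options=dict(xatol=1e-5,fatol=1e-4)); return r.x.round(4),s,kbox(c,r.x,z0).round(0)
E
python3 - <<'E'
from h import *
c=cam("wrist"); print(read_state()['tool_pos'].round(4)); im=read_camera("wrist"); cv2.imwrite("pics/w10.png",im[:,:,::-1]); np.savez("w10.npz",*c)
f=np.load("w8.npz"); c8=[f[k] for k in f.files]; i8=cv2.imread("pics/w8.png")[:,:,::-1]
for q in([.5612,.1203],[.4767,.0484],[.5196,-.0549]): print("before",fitk(i8,c8,q,.076)); print("now",fitk(im,c,q,.076))
T=cam("top"); t=read_camera("top"); hs=cv2.cvtColor(t,cv2.COLOR_RGB2HSV)
b=((hs[...,0]>105)&(hs[...,0]<130)&(hs[...,1]>150)).astype(np.uint8); b[:, :360]=0;b[260:]=0
n,l,st,ce=cv2.connectedComponentsWithStats(b); i=1+np.argmax(st[1:,4]); print("tray",st[i])
hs=cv2.cvtColor(t,cv2.COLOR_RGB2HSV); red=(((hs[...,0]<6)|(hs[...,0]>174))&(hs[...,1]>170)&(hs[...,2]>90)).astype(np.uint8)
n,l,st,ce=cv2.connectedComponentsWithStats(red[200:260,360:450]); print([(ce[i]+[360,200],atz(T,ce[i]+[360,200],.065).round(4),st[i]) for i in range(1,n) if st[i,4]>20])
E
```

```text
[ 0.5178 -0.058   0.2392]
before (array([0.5615, 0.1186]), array([482, 221, 524, 256], dtype=int32), array([481., 220., 525., 257.]))
now (array([0.5581, 0.1182]), array([486, 217, 529, 252], dtype=int32), array([485., 216., 530., 253.]))
before (array([0.4776, 0.0458]), array([417, 132, 456, 168], dtype=int32), array([415., 131., 458., 169.]))
now (array([0.4769, 0.0428]), array([418, 130, 457, 166], dtype=int32), array([416., 129., 459., 167.]))
before (array([ 0.5205, -0.0552]), array([305, 181, 338, 214], dtype=int32), array([304., 179., 339., 216.]))
now (array([ 0.5235, -0.0575]), array([306, 183, 339, 217], dtype=int32), array([305., 182., 340., 218.]))
tray [ 382  175   58   38 1899]
[(array([385.07317073, 220.75609756]), array([ 0.4588, -0.1987,  0.065 ]), array([23, 13,  5, 17, 82], dtype=int32))]
```

The valve is shut and the tray hasn't moved. The fitted knob positions with the known bias removed are A (0.558,0.119), B (0.476,0.045) and C (0.523,−0.057). Picking C.

move_arm(
  series=[5, -0.5, 0.1, 5, 0, 0, 0, 5, 0, 0, 5, 0, 0, 0, 5, 0, 0, 2.5, 0, 0, 0, 5, 0, 0, 1.5, 0, 0, 0, 5, 0, 0, 0.7, 0, 0, 0],
)

```text
time: 52.1
tool_pos: [0.5231, -0.0563, 0.0919]
tcp_rot: [-0.0, -3.141, -0.0]
wrist_force: [0.3, 0.4, 0.8]
width: 0.584
grip_force: 0.0
```

move_arm(
  series=[5, 0, 0, 0, 0, 0, 0, 5, 0, 0, 0, 0, 0, 0, 0, 0, 0, 0, 0, 0, 0, 0, 0, 0, 0, 0, 0, 0, 0, 0, 0, 0, 0, 0, 0],
  grip_force=30,
)

```text
time: 52.72
tool_pos: [0.5239, -0.0561, 0.0935]
tcp_rot: [-0.001, 3.14, -0.0]
wrist_force: [-1.3, 0.6, 6.7]
width: 0.358
grip_force: 29.6
```

move_arm(
  series=[0, 0, 0, 0, 0, 0, 0, 0, 0, 0, -0.8, 0, 0, 0, 0, 0, 0, -0.8, 0, 0, 0, 0, 0, 0, -2, 0, 0, 0, 0, 0, 0, -3, 0, 0, 0],
)

```text
time: 53.35
tool_pos: [0.522, -0.0559, 0.1581]
tcp_rot: [0.001, -3.139, -0.001]
wrist_force: [-0.2, 0.3, -0.0]
width: 0.36
grip_force: 29.7
```

move_arm(
  series=[0, 0, -5.2, 0, 0, 0, 0, 0, 0, -5.2, 0, 0, 0, 0, 0, 0, -5.2, 0, 0, 0, 0, 0, 0, -5.2, 0, 0, 0, 0, 0, 0, 0, 0, 0, 0, 0],
)

```text
time: 53.98
tool_pos: [0.523, -0.2676, 0.1588]
tcp_rot: [0.006, 3.141, -0.002]
wrist_force: [-0.7, -0.0, -1.2]
width: 0.358
grip_force: 29.8
```

```bash
cat >> h.py <<'E'
def tray():
    T=cam("top"); t=read_camera("top"); hs=cv2.cvtColor(t,cv2.COLOR_RGB2HSV)
    b=((hs[...,0]>105)&(hs[...,0]<130)&(hs[...,1]>150)).astype(np.uint8); b[:, :340]=0;b[270:]=0;b[:130]=0
    n,l,st,ce=cv2.connectedComponentsWithStats(b); i=1+np.argmax(st[1:,4]); print("tray",st[i])
E
python3 - <<'E'
from h import *
s=read_state(); print(s['tool_pos'].round(4),s['width']); tray()
c=cam("wrist"); im=read_camera("wrist"); cv2.imwrite("pics/w11.png",im[:,:,::-1])
hs=cv2.cvtColor(im,cv2.COLOR_RGB2HSV); b=((hs[...,0]>105)&(hs[...,0]<130)&(hs[...,1]>150)).astype(np.uint8)
n,l,st,ce=cv2.connectedComponentsWithStats(b); i=1+np.argmax(st[1:,4]); x,y,w,h=st[i][:4]; print(st[i],atz(c,(x,y),.022),atz(c,(x+w,y),.022),atz(c,(x+w,y+h),.022))
E
```

```text
[ 0.523  -0.2676  0.1588] 0.35789984763279137
tray [382 175  33  38 843]
[  174   155   228   134 20763] [ 0.48684946 -0.39220739  0.022     ] [ 0.48743316 -0.1968404   0.022     ] [ 0.61637187 -0.18827199  0.022     ]
```

The tray edges in the wrist view confirm x 0.487–0.616. Placing C at (0.523,−0.268).

move_arm(
  series=[0, 0, 0, 4, 0, 0, 0, 0, 0, 0, 5, 0, 0, 0, 0, 0, 0, 2.5, 0, 0, 0, 0, 0, 0, 1.2, 0, 0, 0, 0, 0, 0, 0, 0, 0, 0],
)

```text
time: 54.7
tool_pos: [0.5229, -0.2629, 0.0309]
tcp_rot: [0.002, -3.14, -0.001]
wrist_force: [-0.2, 0.4, 0.2]
width: 0.356
grip_force: 29.8
```

move_arm(
  series=[0, 0, 0, 0.4, 0, 0, 0, 0, 0, 0, 0.3, 0, 0, 0, 0, 0, 0, 0.2, 0, 0, 0, 0, 0, 0, 0, 0, 0, 0, 0, 0, 0, 0, 0, 0, 0],
)

```text
time: 55.32
tool_pos: [0.5233, -0.2643, 0.0226]
tcp_rot: [-0.0, 3.141, -0.001]
wrist_force: [0.9, 0.4, 0.8]
width: 0.358
grip_force: 29.9
```

move_arm(
  series=[0, 0, 0, 0.1, 0, 0, 0, 4.4, 0, 0, 0, 0, 0, 0, 4.4, 0, 0, 0, 0, 0, 0, 4.4, 0, 0, 0, 0, 0, 0, 4.4, 0, 0, -1.5, 0, 0, 0],
)

```text
time: 55.95
tool_pos: [0.5217, -0.2633, 0.0352]
tcp_rot: [0.001, -3.138, -0.003]
wrist_force: [-0.2, 0.6, -0.1]
width: 0.518
grip_force: 0.0
```

move_arm(
  series=[4.4, 0, 0, -3, 0, 0, 0, 4.4, 0, 0, -5, 0, 0, 0, 4.4, 0, 0, -5.3, 0, 0, 0, 5, 0.8, 5.15, 0, 0, 0, 0, 5, 0.8, 5.15, 0, 0, 0, 0],
)

```text
time: 56.58
tool_pos: [0.5079, -0.1607, 0.1719]
tcp_rot: [0.002, 3.138, -0.002]
wrist_force: [-0.0, 0.3, -0.3]
width: 0.585
grip_force: 0.0
```

move_arm(
  series=[5, 0.8, 5.15, 0, 0, 0, 0, 5, 0.8, 5.15, 0, 0, 0, 0, 5, 0.8, 5.15, 0, 0, 0, 0, 5, 0.7, 5.15, 0, 0, 0, 0, 5, 0, 0, 0, 0, 0, 0],
)

```text
time: 57.2
tool_pos: [0.4755, 0.0478, 0.1704]
tcp_rot: [-0.009, 3.14, 0.001]
wrist_force: [-0.1, -1.2, -0.4]
width: 0.589
grip_force: 0.0
```

move_arm(
  series=[5, 0, 0, 0, 0, 0, 0, 5, 0, 0, 0, 0, 0, 0],
)

```text
time: 57.45
tool_pos: [0.4763, 0.0438, 0.1697]
tcp_rot: [0.002, 3.141, -0.001]
wrist_force: [0.1, 0.1, -0.1]
width: 0.584
grip_force: 0.0
```

```bash
python3 - <<'E'
from h import *
c=cam("wrist"); print(read_state()['tool_pos'].round(4)); im=read_camera("wrist"); cv2.imwrite("pics/w12.png",im[:,:,::-1])
for q in([.5578,.1195],[.4760,.0448]): print(fitk(im,c,q,.076))
E
```

```text
[0.4763 0.0438 0.1697]
(array([0.5521, 0.1105]), array([380, 272, 442, 347], dtype=int32), array([388., 284., 434., 335.]))
(array([0.4761, 0.0437]), array([300, 194, 344, 240], dtype=int32), array([298., 193., 346., 241.]))
```

move_arm(
  series=[5, 0, 0, 4, 0, 0, 0, 5, 0, 0, 2.5, 0, 0, 0, 5, 0, 0, 1.2, 0, 0, 0, 5, 0, 0, 0, 0, 0, 0, 5, 0, 0, 0, 0, 0, 0],
)

```text
time: 58.12
tool_pos: [0.4771, 0.0447, 0.0934]
tcp_rot: [0.0, 3.14, 0.0]
wrist_force: [0.1, 0.4, 0.0]
width: 0.584
grip_force: 0.0
```

move_arm(
  series=[0, 0, 0, 0, 0, 0, 0, 0, 0, 0, 0, 0, 0, 0, 0, 0, 0, 0, 0, 0, 0, 0, 0, 0, 0, 0, 0, 0],
)

```text
time: 58.62
tool_pos: [0.4771, 0.045, 0.0937]
tcp_rot: [-0.001, 3.139, -0.0]
wrist_force: [-2.5, -0.2, 6.9]
width: 0.359
grip_force: 29.6
```

move_arm(
  series=[0, 0, 0, -0.8, 0, 0, 0, 0, 0, 0, -0.8, 0, 0, 0, 0, 0, 0, -2, 0, 0, 0, 0, 0, 0, -3, 0, 0, 0, 0, 0, 0, 0, 0, 0, 0],
)

```text
time: 59.25
tool_pos: [0.4782, 0.0451, 0.1612]
tcp_rot: [-0.001, 3.136, 0.001]
wrist_force: [0.9, -0.8, -0.2]
width: 0.363
grip_force: 29.7
```

move_arm(
  series=[0, -1.7, -5.15, 0, 0, 0, 0, 0, -1.7, -5.15, 0, 0, 0, 0, 0, -1.7, -5.15, 0, 0, 0, 0, 0, -1.7, -5.15, 0, 0, 0, 0, 0, -1.8, -5.15, 0, 0, 0, 0],
)

```text
time: 59.88
tool_pos: [0.5617, -0.2139, 0.1569]
tcp_rot: [0.0, -3.14, -0.001]
wrist_force: [1.4, 0.7, 0.1]
width: 0.356
grip_force: 29.8
```

move_arm(
  series=[0, -1.8, -5.15, 0, 0, 0, 0, 0, 0, 0, 0, 0, 0, 0, 0, 0, 0, 0, 0, 0, 0, 0, 0, 0, 0, 0, 0, 0],
)

```text
time: 60.38
tool_pos: [0.5794, -0.2625, 0.1575]
tcp_rot: [0.002, -3.14, -0.002]
wrist_force: [0.1, -0.5, -0.1]
width: 0.357
grip_force: 29.9
```

```bash
cat >> h.py <<'E'
def wtray():
    c=cam("wrist"); print(read_state()['tool_pos'].round(4)); im=read_camera("wrist")
    hs=cv2.cvtColor(im,cv2.COLOR_RGB2HSV); b=((hs[...,0]>105)&(hs[...,0]<130)&(hs[...,1]>150)).astype(np.uint8)
    n,l,st,ce=cv2.connectedComponentsWithStats(b); i=1+np.argmax(st[1:,4]); x,y,w,h=st[i][:4]; print(st[i],atz(c,(x,y),.022),atz(c,(x+w,y),.022)); return im,c
E
python3 - <<'E'
from h import *
im,c=wtray(); cv2.imwrite("pics/w13.png",im[:,:,::-1]); print(fitk(im,c,[.5225,-.2643],.005)); tray()
E
```

```text
[ 0.5794 -0.2625  0.1575]
[  161    91   242   148 29229] [ 0.4920906  -0.39286526  0.022     ] [ 0.49183235 -0.1968402   0.022     ]
(array([ 0.523 , -0.2637]), array([303, 112, 338, 149], dtype=int32), array([301., 110., 340., 151.]))
tray [409 183  31  30 676]
```

C stands upright where I put it (seen box [303,112,338,149], model [301,110,340,151]). Placing B.

move_arm(
  series=[0, 0, 0, 4, 0, 0, 0, 0, 0, 0, 5, 0, 0, 0, 0, 0, 0, 2.5, 0, 0, 0, 0, 0, 0, 1.2, 0, 0, 0, 0, 0, 0, 0, 0, 0, 0],
)

```text
time: 61.1
tool_pos: [0.5799, -0.2634, 0.031]
tcp_rot: [0.002, -3.141, -0.001]
wrist_force: [-0.3, -0.8, -0.6]
width: 0.359
grip_force: 29.9
```

move_arm(
  series=[0, 0, 0, 0.3, 0, 0, 0, 0, 0, 0, 0.2, 0, 0, 0, 0, 0, 0, 0.2, 0, 0, 0, 0, 0, 0, 0, 0, 0, 0, 0, 0, 0, 0, 0, 0, 0],
)

```text
time: 61.72
tool_pos: [0.5801, -0.2641, 0.0244]
tcp_rot: [-0.0, 3.141, -0.0]
wrist_force: [0.2, 0.2, -0.6]
width: 0.361
grip_force: 29.9
```

move_arm(
  series=[0, 0, 0, 0.17, 0, 0, 0, 0, 0, 0, 0, 0, 0, 0, 4.4, 0, 0, 0, 0, 0, 0, 4.4, 0, 0, 0, 0, 0, 0, 4.4, 0, 0, 0, 0, 0, 0],
)

```text
time: 62.35
tool_pos: [0.58, -0.264, 0.0225]
tcp_rot: [0.001, -3.141, -0.0]
wrist_force: [0.0, -0.3, 0.7]
width: 0.517
grip_force: 0.0
```

move_arm(
  series=[4.4, 0, 0, -1.5, 0, 0, 0, 4.4, 0, 0, -3, 0, 0, 0, 4.4, 0, 0, -5, 0, 0, 0, 4.4, 0, 0, -5.2, 0, 0, 0, 5, 0.3, 5.48, 0, 0, 0, 0],
)

```text
time: 62.98
tool_pos: [0.5818, -0.2132, 0.1779]
tcp_rot: [0.006, 3.128, -0.01]
wrist_force: [1.9, -0.5, -0.6]
width: 0.586
grip_force: 0.0
```

move_arm(
  series=[5, 0.3, 5.48, 0, 0, 0, 0, 5, 0.3, 5.48, 0, 0, 0, 0, 5, 0.3, 5.48, 0, 0, 0, 0, 5, 0.3, 5.48, 0, 0, 0, 0, 5, 0.3, 5.48, 0, 0, 0, 0],
)

```text
time: 63.6
tool_pos: [0.5621, 0.0665, 0.1711]
tcp_rot: [-0.0, 3.139, 0.0]
wrist_force: [0.4, 0.3, 0.2]
width: 0.583
grip_force: 0.0
```

move_arm(
  series=[5, 0.4, 5.48, 0, 0, 0, 0, 5, 0, 0, 0, 0, 0, 0, 5, 0, 0, 0, 0, 0, 0, 5, 0, 0, 0, 0, 0, 0],
)

```text
time: 64.1
tool_pos: [0.5582, 0.1184, 0.17]
tcp_rot: [0.002, 3.141, -0.0]
wrist_force: [0.8, 0.1, 0.8]
width: 0.586
grip_force: 0.0
```

```bash
python3 - <<'E'
from h import *
c=cam("wrist"); print(read_state()['tool_pos'].round(4)); im=read_camera("wrist"); cv2.imwrite("pics/w14.png",im[:,:,::-1])
print(fitk(im,c,[.5578,.1195],.076)); tray()
E
```

```text
[0.5582 0.1184 0.17  ]
(array([0.558 , 0.1193]), array([301, 194, 346, 240], dtype=int32), array([300., 193., 347., 241.]))
tray [ 389  175   58   38 1865]
```

The tray has been knocked about 7 px (roughly 24 mm) towards −y; I'll re-measure it before placing A.

move_arm(
  series=[5, 0, 0.05, 4, 0, 0, 0, 5, 0, 0, 2.5, 0, 0, 0, 5, 0, 0, 1.2, 0, 0, 0, 5, 0, 0, 0, 0, 0, 0, 5, 0, 0, 0, 0, 0, 0],
)

```text
time: 64.82
tool_pos: [0.5591, 0.12, 0.0938]
tcp_rot: [0.0, 3.14, 0.001]
wrist_force: [0.4, -0.3, -0.3]
width: 0.584
grip_force: 0.0
```

move_arm(
  series=[0, 0, 0, 0, 0, 0, 0, 0, 0, 0, 0, 0, 0, 0, 0, 0, 0, 0, 0, 0, 0, 0, 0, 0, 0, 0, 0, 0],
)

```text
time: 65.32
tool_pos: [0.5591, 0.1202, 0.0941]
tcp_rot: [-0.001, 3.139, 0.0]
wrist_force: [-1.0, -0.8, 6.1]
width: 0.361
grip_force: 29.7
```

move_arm(
  series=[0, 0, 0, -0.8, 0, 0, 0, 0, 0, 0, -0.8, 0, 0, 0, 0, 0, 0, -2, 0, 0, 0, 0, 0, 0, -4, 0, 0, 0, 0, 0, 0, 0, 0, 0, 0],
)

```text
time: 65.95
tool_pos: [0.5612, 0.1206, 0.174]
tcp_rot: [-0.001, 3.133, 0.002]
wrist_force: [0.1, 0.9, -0.7]
width: 0.363
grip_force: 29.8
```

move_arm(
  series=[0, 0.07, -5.7, 0, 0, 0, 0, 0, 0.07, -5.7, 0, 0, 0, 0, 0, 0.07, -5.7, 0, 0, 0, 0, 0, 0.07, -5.7, 0, 0, 0, 0, 0, 0.07, -5.7, 0, 0, 0, 0],
)

```text
time: 66.58
tool_pos: [0.5539, -0.1666, 0.1686]
tcp_rot: [0.001, -3.141, -0.0]
wrist_force: [0.9, 0.0, 0.4]
width: 0.364
grip_force: 29.8
```

move_arm(
  series=[0, 0.07, -5.7, 0, 0, 0, 0, 0, 0.07, -5.7, 0, 0, 0, 0, 0, 0.07, -5.7, 0, 0, 0, 0, 0, 0, 0, 0, 0, 0, 0, 0, 0, 0, 0, 0, 0, 0],
)

```text
time: 67.2
tool_pos: [0.552, -0.3355, 0.168]
tcp_rot: [-0.001, -3.14, -0.002]
wrist_force: [0.5, 0.0, 0.7]
width: 0.366
grip_force: 29.9
```

```bash
python3 - <<'E'
from h import *
im,c=wtray(); cv2.imwrite("pics/w15.png",im[:,:,::-1])
for q in([.523,-.289],[.58,-.289]): print(fitk(im,c,q,.005))
tray()
E
```

```text
[ 0.552  -0.3355  0.168 ]
[  226   120   227   132 21169] [ 0.48720544 -0.41789026  0.022     ] [ 0.48736646 -0.22222964  0.022     ]
(array([ 0.5146, -0.2858]), array([367, 145, 391, 160], dtype=int32), array([360., 133., 398., 172.]))
(array([ 0.5882, -0.2883]), array([359, 223, 386, 239], dtype=int32), array([355., 212., 390., 250.]))
tray [ 389  175   46   38 1142]
```

View pics/w15.png

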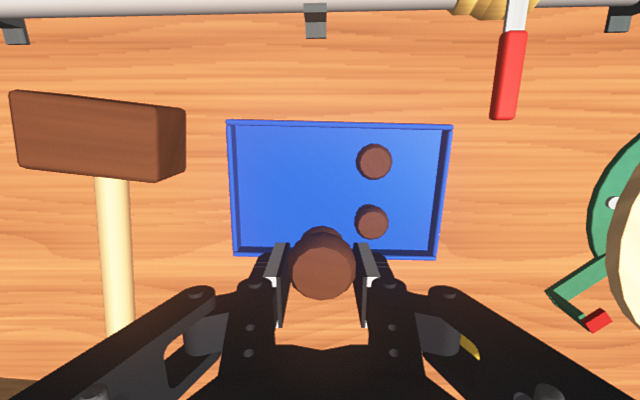

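Two knobs stand upright in the shifted tray at (374,161) and (372,222). The tray now spans y −0.222 to −0.422, so A goes at (0.552,−0.36).

move_arm(
  series=[0, 0, -2.45, 0, 0, 0, 0, 0, 0, 0, 5, 0, 0, 0, 0, 0, 0, 5, 0, 0, 0, 0, 0, 0, 3.6, 0, 0, 0, 0, 0, 0, 0, 0, 0, 0],
)

```text
time: 67.92
tool_pos: [0.5498, -0.3585, 0.0287]
tcp_rot: [0.002, -3.135, -0.007]
wrist_force: [-0.4, 0.2, -0.1]
width: 0.36
grip_force: 29.9
```

move_arm(
  series=[0, 0, 0, 0.3, 0, 0, 0, 0, 0, 0, 0.2, 0, 0, 0, 0, 0, 0, 0.2, 0, 0, 0, 0, 0, 0, 0, 0, 0, 0, 0, 0, 0, 0, 0, 0, 0],
)

```text
time: 68.55
tool_pos: [0.5527, -0.3605, 0.026]
tcp_rot: [-0.001, 3.141, -0.001]
wrist_force: [-0.4, 0.8, -0.1]
width: 0.362
grip_force: 29.9
```

move_arm(
  series=[0, 0, 0, 0.15, 0, 0, 0, 0, 0, 0, 0.13, 0, 0, 0, 0, 0, 0, 0, 0, 0, 0, 0, 0, 0, 0, 0, 0, 0, 0, 0, 0, 0, 0, 0, 0],
)

```text
time: 69.18
tool_pos: [0.5525, -0.3604, 0.0232]
tcp_rot: [0.001, -3.142, -0.0]
wrist_force: [-1.8, 1.1, 6.0]
width: 0.364
grip_force: 30.3
```

move_arm(
  series=[4.4, 0, 0, 0, 0, 0, 0, 4.4, 0, 0, 0, 0, 0, 0, 4.4, 0, 0, 0, 0, 0, 0, 4.4, 0, 0, -1.5, 0, 0, 0, 4.4, 0, 0, -3, 0, 0, 0],
)

```text
time: 69.8
tool_pos: [0.5515, -0.3597, 0.0673]
tcp_rot: [0.001, -3.139, -0.003]
wrist_force: [-0.1, -0.7, 0.1]
width: 0.511
grip_force: 0.0
```

move_arm(
  series=[4.4, 0, 0, -5, 0, 0, 0, 4.4, 0, 0, -5, 0, 0, 0, 4.4, 0, 0, -5, 0, 0, 0, 4.4, 0, 0, 0, 0, 0, 0, 4.4, 0, 0, 0, 0, 0, 0],
)

```text
time: 70.42
tool_pos: [0.5525, -0.3604, 0.2186]
tcp_rot: [-0.001, 3.141, -0.001]
wrist_force: [-0.1, 0.9, -0.6]
width: 0.514
grip_force: 0.0
```

```bash
python3 - <<'E'
from h import *
im,c=wtray()
for z in(.035,): print(proj(c,[[.523,-.289,z],[.58,-.289,z],[.552,-.3605,z]]).round(1).tolist())
hs=cv2.cvtColor(im,cv2.COLOR_RGB2HSV).astype(int); d=((im[...,0]>60)&(im[...,0].astype(int)>im[...,2].astype(int)+15)&(im[...,0]<160)&(im[...,1]<110)).astype(np.uint8)
d=cv2.morphologyEx(d,cv2.MORPH_OPEN,np.ones((3,3))); n,l,st,ce=cv2.connectedComponentsWithStats(d)
print([(ce[i].round(1).tolist(),st[i].tolist()) for i in range(1,n) if 250<st[i,4]<2500])
T=cam("top"); t=read_camera("top"); hs=cv2.cvtColor(t,cv2.COLOR_RGB2HSV); red=(((hs[...,0]<6)|(hs[...,0]>174))&(hs[...,1]>170)&(hs[...,2]>90)).astype(np.uint8)
n,l,st,ce=cv2.connectedComponentsWithStats(red[200:260,360:450]); print([(ce[i]+[360,200],st[i]) for i in range(1,n) if st[i,4]>20])
E
```

```text
[ 0.5525 -0.3604  0.2186]
[  265   119   193   113 16364] [ 0.4875786  -0.41832259  0.022     ] [ 0.48754931 -0.22213231  0.022     ]
[[392.9, 155.6], [389.5, 209.8], [321.8, 183.8]]
[([495.2, 82.2], [489, 47, 14, 72, 368]), ([605.5, 200.7], [587, 127, 53, 163, 1633]), ([391.5, 154.0], [379, 140, 26, 29, 610]), ([322.0, 182.4], [309, 168, 27, 29, 589]), ([388.5, 207.5], [376, 194, 26, 27, 529]), ([260.3, 271.3], [236, 246, 41, 64, 1202]), ([174.6, 295.4], [157, 288, 34, 14, 263]), ([28.2, 365.1], [0, 343, 78, 57, 2319])]
[(array([385.125 , 220.7375]), array([23, 13,  5, 17, 80], dtype=int32))]
```

All three knobs stand upright at their expected pixels, the valve is shut, and the arm is clear. Handing in.

```bash
python3 -c "
from workcell import *
print(finish_job())"
```

```text
the job is handed in; nothing more can be done
None
```

The job is handed in (the hand-in call returned no verdict): the three knobs went through one full turn under air on the pins, the valve is shut, and by the last camera check they stand upright in the blue tray.

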